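Load the graded absorber filter into the beam bench and open the shutter

ROBOT

A 7-joint arm with a two-finger parallel gripper is mounted at the origin on the work surface. World frame = base frame: x ahead of the robot, y to its left, z up, the work surface at z = 0. Lengths are in mm, angles in rad, forces in N, time in s.
With the tool pointing down it reaches from about 425 to 1025 mm from the base axis. Payload 9.4 kg.
Tool frame: the origin (TCP) lies at the very end of the fingers, on their centre line; the grasp point (between the pads) lies 19 mm behind it; z points along the fingers, y is the line along which they close (so a half turn about z gives the same grasp; the last joint's range is limited). The gripper opens to 93 mm and grips with 3 to 60 N. Pads are 15 mm wide; open, the fingers measure 128 mm over their backs; the gripper's body (75 mm by 188 mm) begins 65 mm behind the grasp point.
Start: joints at [-1.407, 0.599, -0.003, 1.599, 0.002, 0.943, -0.08], TCP at [172.904, 704.08, 195.018] pointing down, gripper open.
Joint ranges: [-2.57, 2.57], [-0.35, 1.97], [-1.29, 1.29], [0.11, 2.56], [-1.05, 4.19], [0.11, 1.86], [-2.63, 2.63]. Speed limits (rad/s): [2.22, 2.22, 3.01, 3.01, 3.14, 3.14, 3.14].

INTERFACE

Orientations are given as [roll, pitch, yaw] about the fixed x, y, z axes, in that order (R = Rz(yaw) Ry(pitch) Rx(roll)).
In Python, from bench import state, read_camera, calibration, sign_off gives the robot as it stands.
- The arm moves only by the tool send_rows, never from a script. Its argument "targets" is a list of rows, each a list of 5 numbers: the shift along the world's x, y, z each as a share of 2.5 cm, from -1 to 1, then the turn about the world's z as a share of 6 degrees, from -1 to 1, then the closure, from -1 (fully open) to 1 (shut). A call has 1 to 8 rows; each row shifts and turns the commanded pose from where the row before left it; what a row does not reach is not made up. A row lasts 1/12 s, in which the tool goes at most 41.7 mm and 7.16 degrees, less where a joint would pass 70% of its speed; a pose out of reach is approached as far as the arm can. A call with a number of a shift or a turn outside -1 to 1 is refused whole. A call with a gripper value outside its range is refused whole. The fingers move at their own pace and stop on an object; "force" is the grip in N (left out, the last holds). Time passes only in rows, so rows that do not move let the fingers close. It gives the time, the measured TCP pose, the force, the opening and the grip force at its end, in the units of the state.
- state(): the state, without advancing time (a new reading comes with each control period).
- read_camera(name): name is "scene" or "top" or "wrist"; returns the picture (420x560x3 uint8, red, green, blue); there is no depth.
- calibration(name): a dict with "fx", "fy", "cx", "cy" (pixels), "dist_coeffs" ([k1, k2, p1, p2, k3] as OpenCV has them; the pictures are not rectified), "R" (3x3) and "t" (3): a world point X has camera coordinates R X + t; the wrist camera has in their place "hand_eye" (4x4, takes a point from camera to tool coordinates, whose origin is the TCP and whose axes are the flange's). Camera axes: x right, y down, z forward; pixel columns grow to the right and rows downward; lengths in mm; the calibration is good to about 2 mm. A picture is of the moment at which its call begins: read the wrist's pose just before it. calibration takes no time and is no camera call.
- sign_off(): hands the job in; it is judged then, once.
The state is a dict: "time_s": time; "joints": joint angles; "joint_vel": joint speeds; "effort": joint torques, N m; "position": TCP position; "tool_rot": TCP orientation; "ft_force": force on the tool from outside, world axes, zero at the start; "ft_torque": the same for the moment, N m; "grip_width": finger opening in mm; "gripper_force": force on a finger pad.
Only numpy, scipy, OpenCV 4.12 (cv2) and the standard library are available. Lean on these libraries where they do the work, as an engineer would, in place of code of your own. Each camera call takes 0.05 s, during which the arm holds its last target. There are 200 camera calls.

TASK

Set up the graded filter for the transmission count: working outwards from the source, first slide the lead plate (yellow grip) into slot 1 of the carrier, next to the source, then the tin plate (blue grip) into slot 2, then the copper plate (red grip) into slot 3, next to the detector; keep hold of each plate until it stands right down on the slot's floor, then let it go. Keep the shutter closed until all three are in, then push its red-knobbed lever from the closed side all the way over to the open stop. Do not touch the detector, and leave the jar and the vials where they are.

Things in the scene. Friction and masses are not known exactly. Their poses are not given: they have to be found in the camera images.
- lead: lead (dark grey) plate: grey frame 70 wide (x), 8 thick (y), 80 mm high, metal window on both faces; on the middle of its top edge a yellow grip tab 36 (x) x 10 (y) mm, from 80 to 112 mm above the underside. The lowest 3 mm narrow to 64 x 5 mm. About 0.4 kg. Origin: centre of the underside, z up. Starts upright in any of the stand's 3 places; either face may look to the source
- tin: tin (bright silver) plate: grey frame 70 wide (x), 8 thick (y), 80 mm high, metal window on both faces; on the middle of its top edge a blue grip tab 36 (x) x 10 (y) mm, from 80 to 112 mm above the underside. The lowest 3 mm narrow to 64 x 5 mm. About 0.2 kg. Origin: centre of the underside, z up. Starts upright in any of the stand's 3 places; either face may look to the source
- copper: copper (reddish) plate: grey frame 70 wide (x), 8 thick (y), 80 mm high, metal window on both faces; on the middle of its top edge a red grip tab 36 (x) x 10 (y) mm, from 80 to 112 mm above the underside. The lowest 3 mm narrow to 64 x 5 mm. About 0.26 kg. Origin: centre of the underside, z up. Starts upright in any of the stand's 3 places; either face may look to the source
- rack: fixed wooden plate stand, 100 (x) x 160 (y) x 52 mm high. Origin: centre of its underside, z up. Three places at y = +50, 0, -50 mm, floor 12 mm above the table, side grooves 10.5 mm wide, 40 mm deep; the plates stand with their thickness along its y, so lift them straight up. 40 mm free between neighbouring grip tabs
- bench: fixed beam bench with rail, grey source pot (yellow band), shutter box, plate carrier, detector. Origin: on the table under slot 2; x across the beam, y along it to the source, z up. Carrier: 89 (x) x 150 (y) mm, walls' top 90 mm above the table. A home plate's frame stands 20 mm out of it, its tab top 142 mm above the table. Pot and shutter box lower than 121 mm, detector than 102 mm
- slot1 (a point): slot 1 (one white dot on the wall beside it), next to the source: middle of its floor, 30 mm above the table, axes as the bench; a plate goes in with its thickness along y. Two facing side grooves 10 mm wide (y), 72.5 mm between their bottoms (x), ribs 6.5 mm deep; open at the top, 60 mm above the floor, with 4 mm x 45 degree lead-ins
- slot2 (a point): slot 2 (two white dots), the middle one, made like slot 1 and 50 mm from it towards the detector: the middle of its floor, same axes
- slot3 (a point): slot 3 (three white dots), the one next to the detector, made like slot 1 and 50 mm beyond slot 2: the middle of its floor, same axes
- shutter (a joint): shutter lever, rad: 0 = closed (leaning 0.6 rad to the bench's -x side, over the red mark), 1.2 = open stop (leaning 0.6 rad to +x, over the green mark). It starts at 0 to 0.08, turns about a line parallel to the bench's y axis and stays where it is left (about 2 N at the knob)
- shutter_knob (a point): centre of the red ball knob, 20 mm across, at the end of the shutter lever, 60 mm from its pivot. The pivot is on the grey shutter box at bench x = 0, y = +114 mm, 106 mm above the table; the knob is about 156 mm above the table when closed or open, 166 mm midway
- detector: scintillation detector on the same bench, not to be touched: a round can 62 mm across, from 95 to 329 mm from slot 2 away from the source, its axis 70 mm above the table. Origin: on the table under slot 2, y towards the source
- jar: round whitish sample jar with white lid and yellow label, 110 mm across and 110 mm high, loose, to be left alone. Origin: centre of the underside
- vial1: yellow sample vial with white cap, 28 mm across, 61 mm high, loose, to be left alone. Origin: centre of the underside
- vial2: dark brown sample vial with white cap, 28 mm across, 61 mm high, loose, to be left alone. Origin: centre of the underside

How it is judged:
By the outcome, as a careful person would: the job done as asked, in the order asked, and still so for the second after the job is handed in, with the robot touching nothing.
It also fails if it takes over 72 s, if anything falls off the work surface, if the arm or the gripper's body presses on something with over 40 N, if the wrist force passes 120 N, or if a joint passes its speed limit or range.

## Working session

There is one attempt and no reset: what is moved stays moved. The work goes in short steps, Python scripts to look and compute and a tool call to move; the robot and the scene stay as the last step left them, time stands still between calls to the robot, and variables do not carry over. Pictures are saved under pics/ and viewed, at most 10 in all, crops included, and the job is handed in when it is done.

Besides the shell and the picture viewer there is one more tool, called after "Call:" in YAML: its name, and indented under it one key for each argument. send_rows: Moves the arm, as the interface text tells. Shift numbers are shares of 2.5 cm and turn numbers shares of 6 degrees, none past 1 either way. Its arguments: {"type":"object","properties":{"targets":{"type":"array"},"force":{"type":"number"}},"required":["targets"]}

```bash
mkdir -p pics; ls; python3 - <<'E'
from bench import *
import cv2
s=state();print({k:s[k] for k in("time_s","position","tool_rot","ft_force","grip_width")})
for n in("scene","top","wrist"):
    cv2.imwrite(f"pics/{n}0.png",read_camera(n)[:,:,::-1])
c=calibration("wrist");print(c)
for n in("scene","top"):print(calibration(n))
E
```

```text
pics
{'time_s': 0.0, 'position': array([172.76489358, 703.59270711, 194.18340796]), 'tool_rot': array([-3.14010346e+00,  1.34823509e-04,  2.90093542e+00]), 'ft_force': array([0.80195167, 0.58017833, 0.19780322]), 'grip_width': 93.24118201133429}
{'fx': 323.3955146622861, 'fy': 323.3955146622861, 'cx': 283.5767474196248, 'cy': 212.46634803568557, 'dist_coeffs': array([-0.01405797,  0.        ,  0.        ,  0.        ,  0.        ]), 'hand_eye': array([[-1.50606438e-04, -9.66577784e-01, -2.56373485e-01,
         7.13250392e+01],
       [ 9.99999907e-01, -4.18677814e-05, -4.29599637e-04,
         7.38050185e-01],
       [ 4.04507676e-04, -2.56373526e-01,  9.66577701e-01,
        -1.90492299e+02],
       [ 0.00000000e+00,  0.00000000e+00,  0.00000000e+00,
         1.00000000e+00]])}
{'fx': 422.7397660216047, 'fy': 422.7397660216047, 'cx': 276.2357267705641, 'cy': 206.60789980227509, 'dist_coeffs': array([-0.01047416,  0.        ,  0.        ,  0.        ,  0.        ]), 'R': array([[-0.31932616,  0.94751544,  0.01566193],
       [ 0.69974355,  0.2469044 , -0.67037093],
       [-0.63905381, -0.20310764, -0.74186085]]), 't': array([ 289.81478252, -243.57351716, 1393.76292127])}
{'fx': 463.1974072476543, 'fy': 463.1974072476543, 'cx': 282.254428187707, 'cy': 218.7970868191842, 'dist_coeffs': array([-0.11749743,  0.        ,  0.        ,  0.        ,  0.        ]), 'R': array([[-2.41350742e-02, -9.99708701e-01,  1.07769353e-04],
       [-9.93610970e-01,  2.39759735e-02, -1.10283243e-01],
       [ 1.10248533e-01, -2.76877506e-03, -9.93900194e-01]]), 't': array([-135.44861918,  497.28777434, 1107.35166168])}
```

View pics/top0.png

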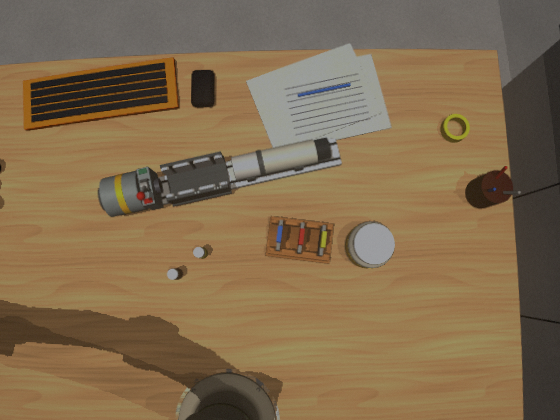

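View pics/scene0.png

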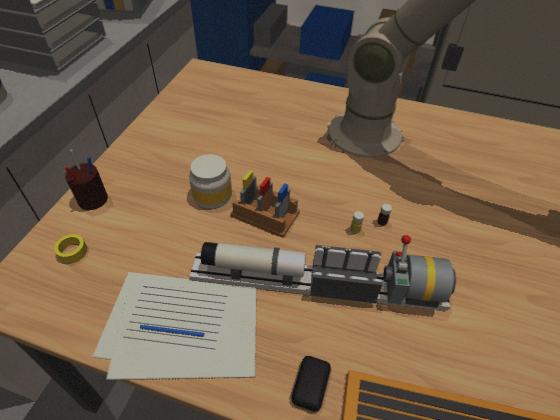

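```bash
cat > h.py <<'E'
import numpy as np,cv2
from bench import *
from scipy.spatial.transform import Rotation as Ro
def cam(n,s=None):
    """K,dist,centre,Rcam->world"""
    c=calibration(n);K=np.array([[c["fx"],0,c["cx"]],[0,c["fy"],c["cy"]],[0,0,1.]])
    if n=="wrist":
        T=np.eye(4);T[:3,:3]=Ro.from_euler("xyz",s["tool_rot"]).as_matrix();T[:3,3]=s["position"]
        W=T@c["hand_eye"];return K,c["dist_coeffs"],W[:3,3],W[:3,:3]
    return K,c["dist_coeffs"],-c["R"].T@c["t"],c["R"].T
def rays(cm,uv):
    p=cv2.undistortPoints(np.array(uv,float).reshape(-1,1,2),cm[0],cm[1])[:,0]
    return np.c_[p,np.ones(len(p))]@cm[3].T
def plane(cm,uv,z):
    d=rays(cm,uv);return cm[2]+d*((z-cm[2][2])/d[:,2])[:,None]
def tri(c1,u1,c2,u2):
    d1=rays(c1,[u1])[0];d2=rays(c2,[u2])[0]
    s=np.linalg.lstsq(np.c_[d1,-d2],c2[2]-c1[2],rcond=None)[0]
    a,b=c1[2]+s[0]*d1,c2[2]+s[1]*d2
    return (a+b)/2,np.linalg.norm(a-b)
def proj(cm,X):
    R=cm[3].T;return cv2.projectPoints(np.atleast_2d(X).astype(float),cv2.Rodrigues(R)[0],-R@cm[2],cm[0],cm[1])[0][:,0]
HUE={"red":[(0,6),(174,180)],"yellow":[(24,34)],"blue":[(108,125)]}
def blobs(rgb,col,smin=150,vmin=60,amin=12):
    h=cv2.cvtColor(rgb,cv2.COLOR_RGB2HSV);m=0
    for a,b in HUE[col]: m=m|cv2.inRange(h,(a,smin,vmin),(b,255,255))
    n,l,st,ce=cv2.connectedComponentsWithStats(m)
    out=[]
    for i in range(1,n):
        if st[i,4]>=amin:
            out.append((ce[i].round(1),st[i,4],cv2.minAreaRect(np.argwhere(l==i)[:,::-1].astype(np.float32))))
    return out
E
python3 - <<'E'
from h import *
for n in("top","scene"):
    im=cv2.imread(f"pics/{n}0.png")[:,:,::-1].copy();cm=cam(n);print(n,cm[2].round())
    for c in HUE:
        for b in blobs(im,c):
            print(c,b[0],b[1],np.round(b[2][1],1),round(b[2][2]),plane(cm,[b[0]],124)[0].round())
E
```

```text
top [ 369. -144. 1155.]
red [500.8 172.5] 36 [ 2.8 15.6] 45 [ 580. -660.  124.]
red [143.3 197.5] 88 [16.6  7.5] 34 [540. 168. 124.]
red [301.1 236.4] 78 [ 4.8 15.6] 8 [ 443. -188.  124.]
yellow [456.  126.3] 285 [26.2 24.7] 45 [ 691. -560.  124.]
yellow [119.2 192.8] 138 [22.6  6.8] 76 [552. 225. 124.]
yellow [323.1 239.1] 93 [ 5.5 16.5] 6 [ 435. -237.  124.]
blue [327.8  88.5] 59 [ 1.6 43.9] 78 [ 787. -261.  124.]
blue [278.7 233.3] 23 [ 2.4 12.9] 7 [ 451. -138.  124.]
scene [1154.   69.  866.]
red [ 70.9 172.8] 66 [17.5  6.1] 56 [ 578. -661.  124.]
red [264.3 185.9] 126 [ 8.5 18.8] 27 [ 459. -184.  124.]
red [405.7 239. ] 63 [8. 8.] 90 [511. 169. 124.]
red [398.5 253.5] 24 [3. 5.] 90 [556. 159. 124.]
yellow [247.3 175.5] 54 [ 4.7 12.5] 34 [ 438. -238.  124.]
yellow [355.5 226.8] 78 [ 8.7 10.2] 14 [513.  56. 124.]
yellow [ 68.9 245.5] 300 [23.1 30.7] 72 [ 772. -522.  124.]
yellow [430.7 269.3] 121 [18.  7.] 90 [575. 229. 124.]
blue [323.9  31.9] 1814 [47.7 50.6] 11 [-395. -250.  124.]
blue [325.3  78.8] 269 [37.9  8.1] 10 [ -73. -163.  124.]
blue [ 88.8 165.8] 16 [11.  1.] 90 [ 541. -635.  124.]
blue [282.2 192.4] 96 [ 7.2 17.5] 34 [ 465. -136.  124.]
blue [171.6 330.2] 186 [63.4  3.1] 7 [ 874. -219.  124.]
```

```bash
python3 -c "
import cv2
a=cv2.imread('pics/top0.png')[125:265,90:350];cv2.imwrite('pics/top0c.png',cv2.resize(a,None,fx=3,fy=3,interpolation=cv2.INTER_CUBIC))"
```

```text
(no output)
```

View pics/top0c.png

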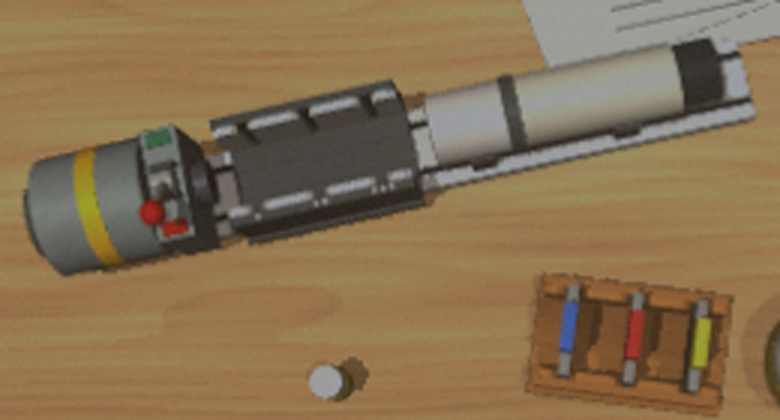

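The top crop shows the bench with its source to the left (+y), the red knob at crop pixel (151,212), and the carrier spanning roughly (212,85) to (422,240). The rack holds blue, red and yellow from left to right. All three are consistent with 50 mm spacing. I'll move above the bench to look closer.

Call:
send_rows:
  targets:
    - [0.55, -1, 0.2, 0.1, 0.2]
    - [0.55, -1, 0.2, 0.1, 0.2]
    - [0.55, -1, 0.2, 0.1, 0.2]
    - [0.55, -1, 0.2, 0.1, 0.2]
    - [0.55, -1, 0.2, 0.1, 0.2]
    - [0.55, -1, 0.2, 0.1, 0.2]
    - [0.55, -1, 0.2, 0.1, 0.2]
    - [0.55, -1, 0.2, 0.1, 0.2]
  force: 40

```text
time_s: 0.82
position: [283.3, 502.6, 235.1]
tool_rot: [-3.141, -0.0, 2.985]
ft_force: [1.1, -0.2, 0.2]
grip_width: 44.0
gripper_force: 0.0
```

Call:
send_rows:
  targets:
    - [0.55, -1, 0.2, 0.1, 0.2]
    - [0.55, -1, 0.2, 0.1, 0.2]
    - [0.55, -1, 0.2, 0.1, 0.2]
    - [0.55, -1, 0.2, 0.1, 0.2]
    - [0.55, -1, 0.2, 0.1, 0.2]
    - [0.55, -1, 0.2, 0.1, 0.2]
    - [0.55, -1, 0.2, 0.1, 0.2]
    - [0.55, -1, 0.2, 0.1, 0.2]

```text
time_s: 1.48
position: [393.3, 302.6, 275.2]
tool_rot: [-3.142, -0.0, 3.069]
ft_force: [0.4, 0.1, -0.1]
grip_width: 37.0
gripper_force: 0.0
```

Call:
send_rows:
  targets:
    - [0.55, -1, 0.1, 0.1, 0.2]
    - [0.55, -1, 0.1, 0.1, 0.2]
    - [0.55, -1, 0, 0.1, 0.2]
    - [0.55, -1, 0, 0.1, 0.2]
    - [0.55, -1, 0, 0.1, 0.2]
    - [0.55, -1, 0, 0.1, 0.2]
    - [0.55, -1, 0, 0.1, 0.2]
    - [0.55, -1, 0, 0.1, 0.2]

```text
time_s: 2.15
position: [503.2, 102.7, 280.0]
tool_rot: [3.142, -0.0, -3.131]
ft_force: [-0.1, 1.2, 0.3]
grip_width: 37.0
gripper_force: 0.0
```

Call:
send_rows:
  targets:
    - [0.55, -1, 0, 0, 0.2]
    - [0.5, -1, 0, 0, 0.2]
    - [0.5, -1, 0, 0, 0.2]
    - [0, 0, 0, 0, 0.2]
    - [0, 0, 0, 0, 0.2]

```text
time_s: 2.57
position: [541.8, 27.6, 279.7]
tool_rot: [-3.141, -0.0, -3.134]
ft_force: [-0.3, -0.2, 0.8]
grip_width: 37.3
gripper_force: 0.0
```

```bash
python3 - <<'E'
from h import *
import pickle
s=state();im=read_camera("wrist");pickle.dump((s,im),open("w1.pkl","wb"));cv2.imwrite("pics/w1.png",im[:,:,::-1])
print(s["time_s"],s["position"].round(1),np.degrees(s["tool_rot"]).round(2),s["grip_width"],s["joints"].round(2))
cm=cam("wrist",s)
for c in HUE:
    for b in blobs(im,c): print(c,b[0],b[1],plane(cm,[b[0]],124)[0].round(1))
E
```

```text
2.5667 [541.8  27.6 279.7] [-1.7998e+02 -2.0000e-02 -1.7958e+02] 37.30829791183893 [-0.28  0.29  0.16  1.92 -0.06  0.94  1.49]
red [78.7 97.2] 1008 [ 442.4 -181.4  124. ]
red [401.4 185.1] 129 [530.8 156.  124. ]
red [421.4 197.6] 267 [544.5 179.4 124. ]
yellow [22.1 88.1] 469 [ 433.7 -238.3  124. ]
yellow [456.7 184.7] 229 [529.8 216.3 124. ]
yellow [461.7 217.7] 202 [567.  227.4 124. ]
blue [120.6 102.7] 261 [ 447.7 -138.9  124. ]
```

View pics/w1.png

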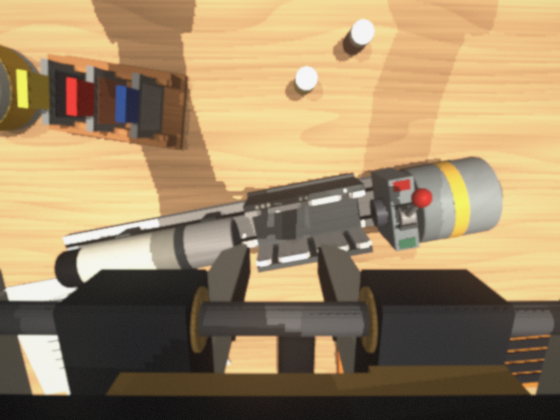

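The wrist view shows the carrier centred at about (308,215), partly near the fingers, the knob at (421,198), and the tabs at (22,88), (72,97) and (121,103). I'll shift so the carrier lies clear of the fingers.

Call:
send_rows:
  targets:
    - [1, 0.3, 0, 0, 0.2]
    - [1, 0.3, 0, 0, 0.2]
    - [1, 0.4, 0, 0, 0.2]
    - [0, 0, 0, 0, 0.2]
    - [0, 0, 0, 0, 0.2]

```text
time_s: 3.03
position: [616.6, 56.2, 279.2]
tool_rot: [3.141, -0.001, -3.128]
ft_force: [-0.4, -0.3, -0.6]
grip_width: 37.0
gripper_force: 0.0
```

```bash
python3 - <<'E'
from h import *
import pickle
s=state();im=read_camera("wrist");pickle.dump((s,im),open("w2.pkl","wb"))
print(s["time_s"],s["position"].round(1),np.degrees(s["tool_rot"]).round(2))
cv2.imwrite("pics/w2c.png",cv2.resize(im[90:290,180:460],None,fx=2.8,fy=2.8,interpolation=cv2.INTER_CUBIC)[:,:,::-1])
cm=cam("wrist",s)
for b in blobs(im,"red"): print(b[0],b[1],plane(cm,[b[0]],156)[0].round(1))
E
```

```text
3.0333 [616.6  56.2 279.2] [ 1.7998e+02 -7.0000e-02 -1.7923e+02]
[40.9 18.9] 1223 [ 455.8 -157.9  156. ]
[394.7 119.1] 468 [536.8 159.8 156. ]
```

View pics/w2c.png

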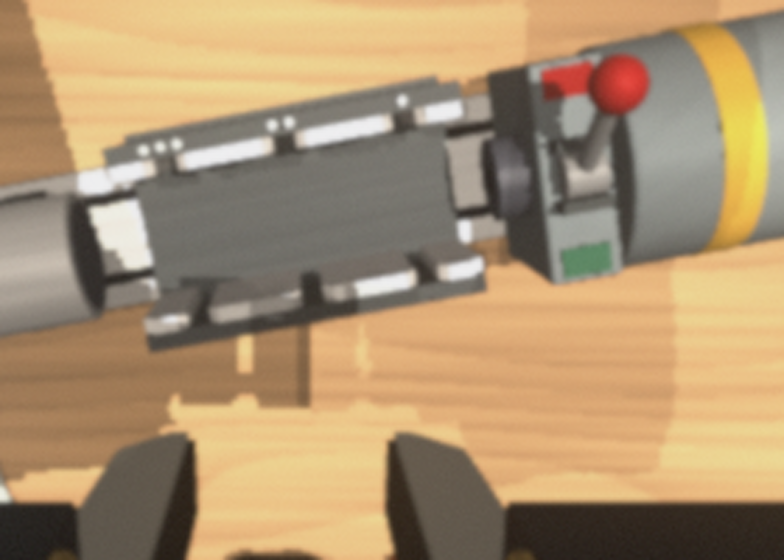

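The crop clearly shows the gaps between the white strips: slot 3 near (168,172)/(200,310), slot 2 near (285,145)/(314,287), and slot 1 near (403,122)/(427,270). The dots confirm the numbering, and the knob is at (619,84). Next I'll measure these positions.

```bash
python3 - <<'E'
from h import *
import pickle
s,im=pickle.load(open("w2.pkl","rb"));cm=cam("wrist",s)
h=cv2.cvtColor(im,cv2.COLOR_RGB2HSV)
m=cv2.inRange(h,(0,0,150),(180,60,255))
n,l,st,ce=cv2.connectedComponentsWithStats(m)
for i in range(1,n):
    if st[i,4]>4 and 180<ce[i][0]<370 and 100<ce[i][1]<220:
        print(((ce[i]-[180,90])*2.8).round(),st[i],plane(cm,[ce[i]],90)[0].round(1))
f=lambda p:np.array(p)/2.8+[180,90]
A=[(403.5,120),(284.5,146),(167.5,170)];B=[(426.5,271),(313.5,289),(200.5,312)]
P=plane(cm,[f(p) for p in A],90);Q=plane(cm,[f(p) for p in B],90);M=(P+Q)/2
print(P.round(1),Q.round(1),M.round(1))
for d in (P,Q,M): e=d[0]-d[2]; print(np.linalg.norm(e),np.degrees(np.arctan2(-e[0],e[1])))
e=Q-P;print(np.linalg.norm(e,axis=1),np.degrees(np.arctan2(e[:,1],e[:,0])))
yaw=np.radians(10.9)
R=np.array([[np.cos(yaw),-np.sin(yaw)],[np.sin(yaw),np.cos(yaw)]])
k,_=tri(cam("top"),(139.5,195.5),cam("scene"),(405.7,239));print("knob tri",k,_)
k=plane(cm,[(394.7+6/2.8*0,119.1)],156)[0][:2]
kc=plane(cm,[f((619,84))],156)[0][:2];print(kc, "origin by knob",kc-R@[-33.9,114])
E
```

```text
[401.  99.] [321 123   5   6  22] [543.2 101.1  90. ]
[452. 109.] [328 124  27  11 206] [546.8 121.8  90. ]
[288. 120.] [281 131   5   5  21] [552.1  55.5  90. ]
[343. 129.] [285 130  35  13 254] [555.2  77.7  90. ]
[271. 124.] [275 132   5   5  21] [553.5  48.5  90. ]
[216. 151.] [235 138  43  13 298] [564.5  25.7  90. ]
[465. 169.] [339 139  14  25 245] [570.7 128.6  90. ]
[122. 232.] [212 161  23  26 400] [598.4 -13.7  90. ]
[  1. 265.] [ 155  165   53   40 1593] [613.2 -66.   90. ]
[476. 229.] [343 168  17  10 120] [595.2 135.   90. ]
[460. 268.] [336 181  17  10 112] [612.1 129.3  90. ]
[384. 283.] [305 186  24  10 151] [618.9  97.2  90. ]
[149. 285.] [230 189   6   8  26] [621.2  -2.9  90. ]
[337. 291.] [297 192   7   5  28] [622.5  77.2  90. ]
[291. 294.] [282 194   5   3  12] [624.3  57.7  90. ]
[232. 311.] [256 198  14   7  65] [631.9  32.2  90. ]
[165. 322.] [232 202  15   7  76] [637.2   3.3  90. ]
[[551.3 102.4  90. ]
 [562.3  54.   90. ]
 [572.7   5.8  90. ]] [[613.5 115.   90. ]
 [621.9  67.1  90. ]
 [632.6  18.7  90. ]] [[582.4 108.7  90. ]
 [592.1  60.6  90. ]
 [602.7  12.2  90. ]]
98.96568934285101 12.471995686337296
98.14348584638735 11.244090866478967
98.5489296422268 11.860604360328292
[63.48625535 61.03794675 61.37319509] [11.41671622 12.37826899 12.16906267]
knob tri [538.91599556 165.35858676 157.27840106] 2.3541271333183924
[537.53206162 165.89774112] origin by knob [592.37734248  60.36478339]
```

Slot 2 comes out at (592,60.5) from the grooves and (592,60) from the knob. They agree, so I'll use yaw ≈ 11.7°. The rack is next.

Call:
send_rows:
  targets:
    - [-0.4, -1, 0, -0.16, 0.2]
    - [-0.4, -1, 0, -0.16, 0.2]
    - [-0.4, -1, 0, -0.16, 0.2]
    - [-0.4, -1, 0, -0.16, 0.2]
    - [-0.4, -1, 0, -0.16, 0.2]
    - [-0.4, -1, 0, -0.16, 0.2]
    - [-0.4, -1, 0, -0.16, 0.2]
    - [-0.4, -1, 0, -0.16, 0.2]

```text
time_s: 3.75
position: [534.7, -146.5, 280.4]
tool_rot: [3.141, 0.0, 3.018]
ft_force: [-0.3, -0.1, 0.3]
grip_width: 37.3
gripper_force: 0.0
```

Call:
send_rows:
  targets:
    - [-0.4, -1, 0, -0.16, 0.2]
    - [-0.2, -1, 0, -0.16, 0.2]
    - [0, 0, 0, 0, 0.2]
    - [0, 0, 0, 0, 0.2]

```text
time_s: 4.08
position: [520.1, -196.7, 280.4]
tool_rot: [3.141, 0.0, 2.982]
ft_force: [0.6, 0.5, 0.1]
grip_width: 37.3
gripper_force: 0.0
```

```bash
python3 - <<'E'
from h import *
import pickle
s=state();im=read_camera("wrist");pickle.dump((s,im),open("w3.pkl","wb"))
print(s["time_s"],s["position"].round(1),np.degrees(s["tool_rot"]).round(2))
cv2.imwrite("pics/w3c.png",cv2.resize(im[20:260,130:430],None,fx=2.5,fy=2.5,interpolation=cv2.INTER_CUBIC)[:,:,::-1])
cm=cam("wrist",s)
for c in HUE:
    for b in blobs(im,c,amin=60):
        q=plane(cm,cv2.boxPoints(b[2]),124)[:,:2];print(c,b[0],b[1],plane(cm,[b[0]],124)[0].round(1),q.round(1).tolist())
E
```

```text
4.0833 [ 520.1 -196.7  280.4] [1.7999e+02 1.0000e-02 1.7085e+02]
red [278.5 119.4] 348 [ 441.8 -188.7  124. ] [[424.2, -190.4], [425.7, -181.4], [460.0, -186.9], [458.5, -196.2]]
yellow [ 45.  349.3] 213 [ 669.5 -525.8  124. ] [[655.9, -542.4], [645.2, -527.7], [684.5, -506.3], [695.8, -521.1]]
blue [277.8 362.4] 136 [ 734.  -237.9  124. ] [[740.4, -277.8], [723.9, -195.6], [728.0, -195.1], [744.6, -277.5]]
```

View pics/w3c.png

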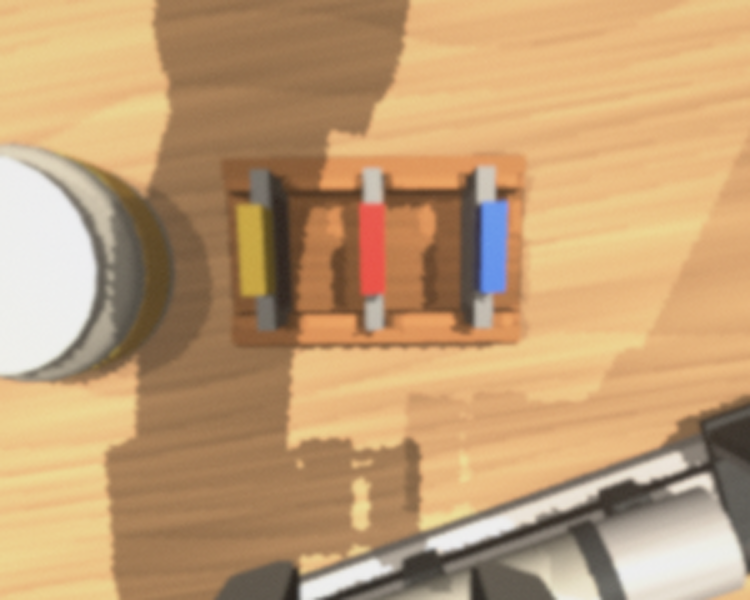

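The red tab measures 35 × 9 mm at (441.8,-188.7) with yaw -9.3°, matching its known size. Yellow should therefore be at (433.7,-238) and blue at (449.9,-139.3). Next I'll grasp the lead plate.

Call:
send_rows:
  targets:
    - [-0.865, -0.413, -0.5, 0, 0.2]
    - [-0.865, -0.413, -0.5, 0, 0.2]
    - [-0.865, -0.413, -0.5, 0, 0.2]
    - [-0.865, -0.413, -0.5, -0.03, 0.2]
    - [0, 0, -1, 0, 0.2]
    - [0, 0, -1, 0, 0.2]
    - [0, 0, -1, 0, 0.2]

```text
time_s: 4.72
position: [435.4, -235.7, 154.6]
tool_rot: [3.141, 0.001, 2.983]
ft_force: [-0.3, 0.4, -0.4]
grip_width: 36.8
gripper_force: 0.0
```

Call:
send_rows:
  targets:
    - [0, 0, -1, 0, 0.2]
    - [0, 0, -1, 0, 0.2]
    - [0, 0, -0.38, 0, 0.2]
    - [0, 0, 0, 0, 0.2]
    - [0, 0, 0, 0, 0.2]

```text
time_s: 5.13
position: [435.3, -236.5, 95.8]
tool_rot: [3.141, -0.001, 2.983]
ft_force: [0.2, 0.1, 0.0]
grip_width: 37.2
gripper_force: 0.0
```

Call:
send_rows:
  targets:
    - [0, 0, 0, 0, 1]
    - [0, 0, 0, 0, 1]
    - [0, 0, 0, 0, 1]
    - [0, 0, 0, 0, 1]
    - [0, 0, 0, 0, 1]
    - [0, 0, 0, 0, 1]

```text
time_s: 5.63
position: [435.6, -237.4, 96.1]
tool_rot: [-3.141, 0.001, 2.981]
ft_force: [-1.0, -0.6, 6.8]
grip_width: 9.2
gripper_force: 40.0
```

Call:
send_rows:
  targets:
    - [0, 0, 0.6, 0, 1]
    - [0, 0, 1, 0, 1]
    - [0, 0, 1, 0, 1]
    - [0, 0, 1, 0, 1]
    - [0, 0, 1, 0, 1]
    - [0, 0, 1, 0, 1]
    - [0, 0, 0.4, 0, 1]

```text
time_s: 6.22
position: [435.6, -237.6, 248.0]
tool_rot: [-3.141, 0.003, 2.981]
ft_force: [1.1, -0.6, -4.0]
grip_width: 8.9
gripper_force: 40.0
```

Call:
send_rows:
  targets:
    - [0.424, 0.992, 0, 0.249, 1]
    - [0.424, 0.992, 0, 0.249, 1]
    - [0.424, 0.992, 0, 0.249, 1]
    - [0.424, 0.992, 0, 0.249, 1]
    - [0.424, 0.992, 0, 0.249, 1]
    - [0.424, 0.992, 0, 0.249, 1]
    - [0.424, 0.992, 0, 0.249, 1]

```text
time_s: 6.8
position: [508.9, -62.2, 244.4]
tool_rot: [3.141, -0.002, -3.118]
ft_force: [0.1, 0.0, -4.8]
grip_width: 9.3
gripper_force: 40.0
```

Call:
send_rows:
  targets:
    - [0.424, 0.992, 0, 0.249, 1]
    - [0.424, 0.992, 0, 0.249, 1]
    - [0.424, 0.992, 0, 0.249, 1]
    - [0.424, 0.992, 0, 0.249, 1]
    - [0.424, 0.992, 0, 0.249, 1]
    - [0.424, 0.992, 0, 0.249, 1]
    - [0.424, 0.992, 0, 0.249, 1]

```text
time_s: 7.38
position: [583.1, 111.2, 244.1]
tool_rot: [3.142, -0.002, -2.935]
ft_force: [1.0, -0.1, -4.0]
grip_width: 9.1
gripper_force: 40.0
```

Call:
send_rows:
  targets:
    - [0, 0, 0, 0, 1]
    - [0, 0, 0, 0, 1]

```text
time_s: 7.55
position: [583.0, 111.7, 243.8]
tool_rot: [3.141, -0.002, -2.934]
ft_force: [-0.4, -0.4, -4.4]
grip_width: 9.2
gripper_force: 40.0
```

```bash
python3 - <<'E'
from h import *
s=state();print(s["position"].round(1),np.degrees(s["tool_rot"]).round(2),s["ft_force"].round(1))
im=read_camera("wrist");a=im[120:420,130:430]
b=read_camera("scene")[130:330,230:480]
v=np.hstack([cv2.resize(a,(400,400)),cv2.resize(b,(400,400))]);cv2.imwrite("pics/w4.png",v[:,:,::-1])
E
```

```text
[583.  111.7 243.8] [ 1.7998e+02 -1.4000e-01 -1.6809e+02] [-0.4 -0.4 -4.4]
```

View pics/w4.png

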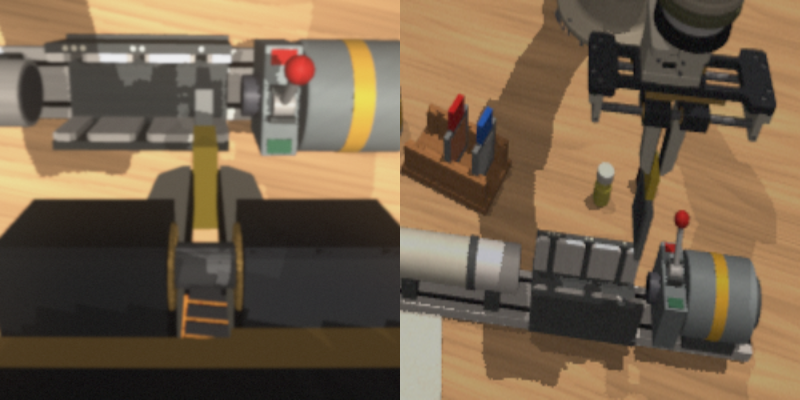

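The left panel shows the held plate's tab parallel to the grooves and nearly over slot 1's gap at x≈198, against the tab at x≈205. The right panel shows the plate held upright. I'll measure the strip ends numerically to get the lateral offset.

```bash
cat > gap.py <<'E'
from h import *
# ends of the white strips on the -x wall -> slot positions (world, z=90), in tool frame too
s=state();im=read_camera("wrist");cm=cam("wrist",s)
h=cv2.cvtColor(im,cv2.COLOR_RGB2HSV);m=cv2.inRange(h,(0,0,145),(180,60,255))
n,l,st,ce=cv2.connectedComponentsWithStats(m)
yaw=s["tool_rot"][2]-np.pi
ey=np.array([-np.sin(yaw),np.cos(yaw)]);ex=np.array([ey[1],-ey[0]])
print(s["position"].round(1),np.degrees(s["tool_rot"]).round(2),s["ft_force"].round(1))
for i in range(1,n):
    if st[i,4]>8 and st[i,0]>100 and st[i,0]<420 and st[i,1]<260:
        x,y,w,hh=st[i,:4]
        e=[plane(cm,[(q-.5,ce[i][1])],90)[0,:2]-s["position"][:2] for q in(x,x+w)]
        print(st[i],"bench-y of ends rel TCP",[round(float(v@ey),1) for v in e],"x",round(float(e[0]@ex),1))
E
python3 gap.py
```

```text
[582.7 109.2 244.3] [-1.7997e+02 -1.3000e-01 -1.6829e+02] [-0.2 -0.4 -4. ]
[252  10  25  28 574] bench-y of ends rel TCP [-30.1, -6.1] x -167.7
[229 155   6   5  23] bench-y of ends rel TCP [-57.5, -51.2] x -40.6
[236 155   6   5  26] bench-y of ends rel TCP [-50.1, -43.8] x -40.5
[281 155   5   6  25] bench-y of ends rel TCP [-2.6, 2.7] x -40.3
[332 155  28   7  86] bench-y of ends rel TCP [51.3, 80.9] x -40.9
[288 156  23  13 166] bench-y of ends rel TCP [4.8, 29.2] x -33.7
[312 157  10   9  86] bench-y of ends rel TCP [30.2, 40.8] x -36.3
[196 160  37   8 263] bench-y of ends rel TCP [-92.9, -53.6] x -33.6
[241 160  38   9 287] bench-y of ends rel TCP [-45.1, -4.7] x -33.2
[ 410  165   43   66 1785] bench-y of ends rel TCP [138.0, 185.3] x 1.9
[ 364  166   34   54 1412] bench-y of ends rel TCP [87.5, 124.5] x -2.1
[179 171   5  13  31] bench-y of ends rel TCP [-112.1, -106.7] x -19.9
[339 170   9  14  81] bench-y of ends rel TCP [59.6, 69.3] x -18.9
[302 172  19   6  84] bench-y of ends rel TCP [19.8, 40.2] x -22.6
[330 186   5  22  68] bench-y of ends rel TCP [50.7, 56.2] x 2.7
[277 188  13  17 207] bench-y of ends rel TCP [-7.0, 7.1] x 1.1
[317 191   8   3  16] bench-y of ends rel TCP [36.4, 45.1] x -3.3
[338 191  18  16 203] bench-y of ends rel TCP [59.5, 79.2] x 5.4
[302 201   8  10  61] bench-y of ends rel TCP [20.3, 29.1] x 12.4
[183 203   3   6  13] bench-y of ends rel TCP [-110.4, -107.1] x 12.9
[328 212  27  25 355] bench-y of ends rel TCP [49.5, 79.6] x 31.1
[173 220  13   7  66] bench-y of ends rel TCP [-123.1, -108.6] x 32.1
[200 221  31   6 176] bench-y of ends rel TCP [-93.0, -58.4] x 32.8
[244 221  11   6  56] bench-y of ends rel TCP [-44.0, -31.7] x 32.9
[271 221   4   7  24] bench-y of ends rel TCP [-13.9, -9.4] x 33.3
```

The gap is centred within about 0.2 mm in y and 0.3 mm in x. I'll insert it now, slowing down at the end.

Call:
send_rows:
  targets:
    - [0, 0, -1, 0, 1]
    - [0, 0, -1, 0, 1]
    - [0, 0, -0.6, 0, 1]
    - [0, 0, -0.5, 0, 1]
    - [0, 0, -0.5, 0, 1]
    - [0, 0, -0.4, 0, 1]

```text
time_s: 8.2
position: [583.1, 108.6, 144.6]
tool_rot: [-3.141, -0.001, -2.938]
ft_force: [-0.7, -2.0, -4.1]
grip_width: 9.3
gripper_force: 40.0
```

Call:
send_rows:
  targets:
    - [0, 0, -0.4, 0, 1]
    - [0, 0, -0.3, 0, 1]
    - [0, 0, -0.2, 0, 1]
    - [0, 0, 0, 0, 1]

```text
time_s: 8.53
position: [583.1, 109.6, 122.1]
tool_rot: [-3.141, -0.001, -2.937]
ft_force: [0.8, 0.3, -4.5]
grip_width: 9.3
gripper_force: 40.0
```

Sliding freely in the groove with bottom at about z=38; 8 mm to go.

Call:
send_rows:
  targets:
    - [0, 0, -0.16, 0, 1]
    - [0, 0, -0.12, 0, 1]
    - [0, 0, 0, 0, 1]
    - [0, 0, 0, 0, 1]

```text
time_s: 8.87
position: [583.6, 109.9, 116.1]
tool_rot: [-3.142, 0.0, -2.937]
ft_force: [0.1, 1.1, -4.6]
grip_width: 9.2
gripper_force: 40.0
```

Call:
send_rows:
  targets:
    - [0, 0, -0.08, 0, 1]
    - [0, 0, 0, 0, 1]
    - [0, 0, 0, 0, 1]

```text
time_s: 9.12
position: [583.9, 110.0, 114.3]
tool_rot: [3.142, 0.001, -2.937]
ft_force: [2.2, -0.7, -2.6]
grip_width: 9.2
gripper_force: 40.0
```

Call:
send_rows:
  targets:
    - [0, 0, -0.04, 0, 1]
    - [0, 0, -0.04, 0, 1]
    - [0, 0, 0, 0, 1]

```text
time_s: 9.37
position: [584.7, 110.2, 114.1]
tool_rot: [3.141, 0.003, -2.937]
ft_force: [-2.6, -0.5, 15.5]
grip_width: 9.2
gripper_force: 40.1
```

Firm floor contact: 15 N at z=114.1, which is the expected height. I'll release it and go to the tin.

Call:
send_rows:
  targets:
    - [0, 0, 0.06, 0, 0.3]
    - [0, 0, 0, 0, 0.3]
    - [0, 0, 0, 0, 0.3]
    - [0, 0, 0.5, 0, 0.3]
    - [0, 0, 1, 0, 0.3]
    - [0, 0, 1, 0, 0.3]
    - [0, 0, 1, 0, 0.3]
    - [0, 0, 0.5, 0, 0.3]

```text
time_s: 10.03
position: [584.5, 110.2, 216.1]
tool_rot: [3.141, 0.003, -2.937]
ft_force: [0.8, -0.2, 0.3]
grip_width: 32.6
gripper_force: 0.0
```

```bash
python3 - <<'E'
from h import *
s=state();print(s["position"],s["grip_width"])
im=read_camera("scene")
for b in blobs(im,"yellow"): print(b[0],b[1])
X=lambda z:[582.2,109.5,z]
print(proj(cam("scene"),[X(126),X(142),X(158)]).round(1))
E
```

```text
[584.47338358 110.20569443 216.12357936] 32.554942694562946
[355.6 226.9] 76
[ 68.8 245.3] 287
[430.7 270. ] 23
[[374.  256.2]
 [375.4 251.8]
 [376.9 247.3]]
```

Call:
send_rows:
  targets:
    - [-0.534, -0.996, 0, -0.35, 0.2]
    - [-0.534, -0.996, 0, -0.35, 0.2]
    - [-0.534, -0.996, 0, -0.35, 0.2]
    - [-0.534, -0.996, 0, -0.35, 0.2]
    - [-0.534, -0.996, 0, -0.35, 0.2]
    - [-0.534, -0.996, 0, -0.35, 0.2]
    - [-0.534, -0.996, 0, -0.35, 0.2]
    - [-0.534, -0.996, 0, -0.35, 0.2]

```text
time_s: 10.75
position: [475.7, -90.2, 212.9]
tool_rot: [-3.142, -0.001, 3.052]
ft_force: [-0.8, -0.1, 0.4]
grip_width: 37.2
gripper_force: 0.0
```

Call:
send_rows:
  targets:
    - [-0.534, -0.996, 0, -0.35, 0.2]
    - [-0.534, -0.996, 0, -0.35, 0.2]
    - [0, 0, 0, 0, 0.2]
    - [0, 0, 0, 0, 0.2]

```text
time_s: 11.08
position: [449.2, -140.1, 213.2]
tool_rot: [-3.141, -0.0, 2.977]
ft_force: [0.7, 0.1, 0.8]
grip_width: 37.2
gripper_force: 0.0
```

Call:
send_rows:
  targets:
    - [0, 0, -1, 0, 0.2]
    - [0, 0, -1, 0, 0.2]
    - [0, 0, -1, 0, 0.2]
    - [0, 0, -1, 0, 0.2]
    - [0, 0, -0.68, 0, 0.2]
    - [0, 0, 0, 0, 0.2]

```text
time_s: 11.58
position: [449.0, -137.4, 93.4]
tool_rot: [3.141, -0.005, 2.982]
ft_force: [0.6, 0.5, -0.8]
grip_width: 37.1
gripper_force: 0.0
```

Call:
send_rows:
  targets:
    - [0, 0, 0, 0, 1]
    - [0, 0, 0, 0, 1]
    - [0, 0, 0, 0, 1]
    - [0, 0, 0, 0, 1]
    - [0, 0, 0, 0, 1]
    - [0, 0, 0, 0, 1]

```text
time_s: 12.08
position: [450.7, -139.1, 97.4]
tool_rot: [3.142, 0.002, 2.98]
ft_force: [-1.2, -0.3, 6.9]
grip_width: 8.7
gripper_force: 40.0
```

Call:
send_rows:
  targets:
    - [0, 0, 0.6, 0, 1]
    - [0, 0, 1, 0, 1]
    - [0, 0, 1, 0, 1]
    - [0, 0, 1, 0, 1]
    - [0, 0, 1, 0, 1]
    - [0, 0, 1, 0, 1]
    - [0, 0, 0.4, 0, 1]

```text
time_s: 12.67
position: [450.7, -139.4, 249.6]
tool_rot: [3.141, 0.004, 2.98]
ft_force: [0.6, 0.2, -2.6]
grip_width: 8.4
gripper_force: 40.0
```

Call:
send_rows:
  targets:
    - [0.711, 0.998, 0, 0.435, 1]
    - [0.711, 0.998, 0, 0.435, 1]
    - [0.711, 0.998, 0, 0.435, 1]
    - [0.711, 0.998, 0, 0.435, 1]
    - [0.711, 0.998, 0, 0.435, 1]
    - [0.711, 0.998, 0, 0.435, 1]
    - [0.711, 0.998, 0, 0.435, 1]
    - [0.711, 0.998, 0, 0.435, 1]

```text
time_s: 13.33
position: [592.5, 61.8, 246.5]
tool_rot: [3.142, -0.0, -2.937]
ft_force: [0.8, -0.3, -3.3]
grip_width: 8.9
gripper_force: 40.0
```

Call:
send_rows:
  targets:
    - [0, 0, 0, 0, 1]
    - [0, 0, 0, 0, 1]
    - [0, 0, 0, 0, 1]
    - [0, 0, 0, 0, 1]

```text
time_s: 13.67
position: [591.4, 59.2, 246.5]
tool_rot: [-3.141, -0.001, -2.941]
ft_force: [0.3, 0.4, -2.2]
grip_width: 9.0
gripper_force: 40.0
```

```bash
python3 gap.py | awk 'NR==1||/x -3|x 3/'; python3 - <<'E'
from h import *
s=state();im=read_camera("wrist");cv2.imwrite("pics/w5.png",im[:,:,::-1]);cm=cam("wrist",s)
im2=im[:400]
for c in("yellow","blue"):
    for b in blobs(im,c,smin=110,amin=60): print(c,b[0],b[1],plane(cm,[b[0]],142)[0].round(1),plane(cm,cv2.boxPoints(b[2]),142)[:,:2].round(0).tolist())
E
```

```text
[591.4  59.2 246.5] [-1.7997e+02 -5.0000e-02 -1.6849e+02] [ 0.3  0.4 -2.2]
[278 156   5   5  23] bench-y of ends rel TCP [-5.8, -0.5] x -39.0
[284 156   6   5  25] bench-y of ends rel TCP [0.6, 7.0] x -39.0
[328 156   6   5  25] bench-y of ends rel TCP [47.4, 53.8] x -39.0
[381 156  27  11  83] bench-y of ends rel TCP [103.8, 132.7] x -38.6
[288 161  38   9 295] bench-y of ends rel TCP [4.9, 45.5] x -31.9
[ 139  171   56   40 2061] bench-y of ends rel TCP [-158.0, -96.6] x -3.7
[375 212  26  25 355] bench-y of ends rel TCP [102.5, 131.7] x 31.9
[218 221  14   6  68] bench-y of ends rel TCP [-73.4, -57.7] x 33.9
[309 221  12   7  78] bench-y of ends rel TCP [28.6, 42.0] x 34.4
[336 220  13   8  62] bench-y of ends rel TCP [58.9, 73.4] x 34.3
[245 222  10   5  46] bench-y of ends rel TCP [-43.1, -31.9] x 34.1
[271 222   4   6  20] bench-y of ends rel TCP [-14.0, -9.5] x 34.8
[328 224   5   8  27] bench-y of ends rel TCP [50.1, 55.7] x 39.3
yellow [454.6 198.9] 528 [553.7 215.8 142. ] [[574.0, 213.0], [531.0, 202.0], [529.0, 216.0], [572.0, 228.0]]
yellow [335.  205.9] 476 [582.6 107.4 142. ] [[602.0, 106.0], [566.0, 98.0], [564.0, 110.0], [599.0, 119.0]]
blue [283.6 251.9] 1185 [637.5  69.3 142. ] [[602.0, 54.0], [598.0, 69.0], [673.0, 85.0], [676.0, 68.0]]
blue [ 43.3 295.2] 347 [ 733.3 -162.   142. ] [[739.0, -199.0], [722.0, -122.0], [727.0, -122.0], [743.0, -199.0]]
```

View pics/w5.png

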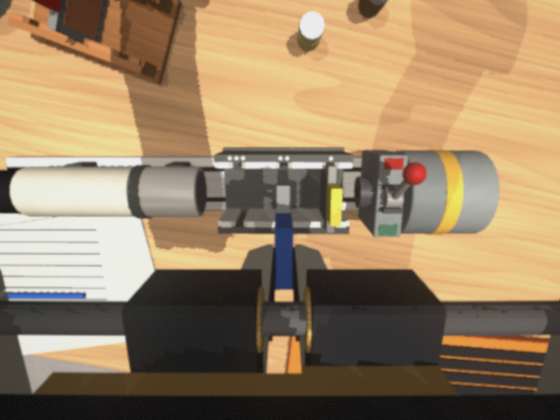

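Lead stands in slot 1 (tab at 335,206) and the tin tab is centred over slot 2 (the gap by the two dots at 283,158). I'll insert the tin.

Call:
send_rows:
  targets:
    - [0.03, 0, -1, 0, 1]
    - [0, 0, -1, 0, 1]
    - [0, 0, -0.6, 0, 1]
    - [0, 0, -0.5, 0, 1]
    - [0, 0, -0.5, 0, 1]
    - [0, 0, -0.4, 0, 1]

```text
time_s: 14.27
position: [605.0, 61.9, 152.8]
tool_rot: [-3.141, 0.025, -2.94]
ft_force: [17.5, 4.1, 37.3]
grip_width: 9.6
gripper_force: 40.1
```

Call:
send_rows:
  targets:
    - [0, 0, -0.4, 0, 1]
    - [0, 0, -0.3, 0, 1]
    - [0, 0, -0.24, 0, 1]
    - [0, 0, -0.14, 0, 1]
    - [0, 0, 0, 0, 1]
    - [0, 0, 0, 0, 1]

```text
time_s: 14.77
position: [601.3, 60.8, 126.2]
tool_rot: [-3.141, 0.018, -2.94]
ft_force: [4.2, 0.5, 39.6]
grip_width: 9.2
gripper_force: 40.0
```

The force and the x drift of about +10 mm show it caught on something. I'll look before doing anything else.

```bash
python3 - <<'E'
from h import *
s=state();print(s["position"].round(1),np.degrees(s["tool_rot"]).round(2),s["ft_force"].round(1),s["ft_torque"].round(2))
a=read_camera("wrist")[110:310,200:400]
b=read_camera("scene")[170:320,280:430]
v=np.hstack([cv2.resize(a,(400,400),interpolation=cv2.INTER_CUBIC),cv2.resize(b,(400,400),interpolation=cv2.INTER_CUBIC)]);cv2.imwrite("pics/w6.png",v[:,:,::-1])
E
```

```text
[601.3  60.8 126.2] [-179.95    1.06 -168.48] [ 4.2  0.5 39.6] [ 0.14 -1.31  0.07]
```

View pics/w6.png

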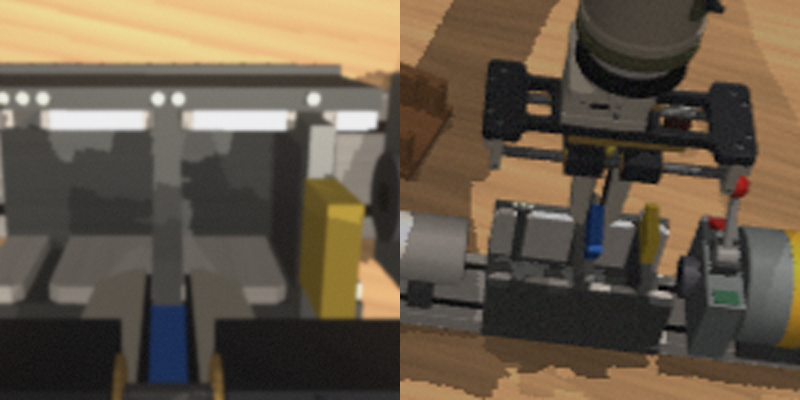

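The tin plate has pivoted in the grip, with its -x edge caught on the -x wall; the tab now starts about 50 px lower in the wrist view. The lead still stands properly. I'll lift it out gently, then re-level it with a softened grip.

Call:
send_rows:
  targets:
    - [0, 0, 0.3, 0, 1]
    - [0, 0, 0.4, 0, 1]
    - [0, 0, 0.8, 0, 1]
    - [0, 0, 1, 0, 1]
    - [0, 0, 0.8, 0, 1]
    - [0, 0, 0, 0, 1]
    - [0, 0, 0, 0, 1]

```text
time_s: 15.45
position: [592.7, 60.2, 202.7]
tool_rot: [3.142, 0.001, -2.939]
ft_force: [0.4, -0.0, -2.4]
grip_width: 9.3
gripper_force: 40.0
```

```bash
cat > tilt.py <<'E'
from h import *
s=state();im=read_camera("wrist");cm=cam("wrist",s)
print(s["time_s"],s["position"].round(1),np.degrees(s["tool_rot"]).round(2),s["ft_force"].round(1),s["grip_width"].round(1))
# profile along the tool's mid column: colour runs
h=cv2.cvtColor(im,cv2.COLOR_RGB2HSV)
for r in range(130,290,5): print(r,im[r,284].tolist(),end="; ")
print()
sc=read_camera("scene")
for b in blobs(sc,"blue",amin=15)+[None]+blobs(sc,"red",amin=15):
    if b and b[0][0]>250 and b[0][1]>150: print(b[0],b[1],cv2.boxPoints(b[2]).round().tolist())
p=s["position"];yaw=s["tool_rot"][2]-np.pi
ex=np.array([np.cos(yaw),np.sin(yaw),0])
# a level plate's tab: +x end corners
for z in(2.5,-2.5+0): pass
g=p+[0,0,-2]   # tab foot (level) about 2 below TCP
print("level tab +x end foot/top, -x top, bottom +-x:",proj(cam("scene"),[g+18*ex,g+18*ex+[0,0,32],g-18*ex+[0,0,32],g+35*ex-[0,0,80],g-35*ex-[0,0,80]]).round(0).tolist())
E
python3 tilt.py
```

```text
Traceback (most recent call last):
  File "tilt.py", line 3, in <module>
    print(s["time_s"],s["position"].round(1),np.degrees(s["tool_rot"]).round(2),s["ft_force"].round(1),s["grip_width"].round(1))
                                                                                                       ^^^^^^^^^^^^^^^^^^^^^
AttributeError: 'float' object has no attribute 'round'
```

```bash
sed -i 's/s\["grip_width"\].round(1)/s["grip_width"]/;/^for z in/d' tilt.py; python3 tilt.py
```

```text
15.5 [592.1  60.2 201.5] [ 1.800e+02 -6.000e-02 -1.684e+02] [-0.8  1.  -3.1] 8.963031411548478
130 [237, 210, 145]; 135 [236, 195, 135]; 140 [237, 214, 149]; 145 [236, 202, 140]; 150 [127, 118, 106]; 155 [65, 58, 49]; 160 [165, 163, 155]; 165 [124, 122, 115]; 170 [113, 109, 103]; 175 [111, 109, 102]; 180 [108, 106, 100]; 185 [109, 108, 101]; 190 [109, 106, 100]; 195 [107, 107, 100]; 200 [107, 105, 100]; 205 [86, 85, 80]; 210 [79, 77, 73]; 215 [78, 77, 73]; 220 [78, 77, 72]; 225 [73, 72, 67]; 230 [68, 66, 61]; 235 [67, 66, 61]; 240 [72, 69, 65]; 245 [75, 72, 68]; 250 [74, 71, 67]; 255 [75, 73, 68]; 260 [72, 69, 66]; 265 [32, 48, 87]; 270 [30, 47, 85]; 275 [33, 50, 87]; 280 [30, 45, 84]; 285 [30, 47, 86]; 
[359.4 229.5] 92 [[356.0, 241.0], [358.0, 220.0], [363.0, 220.0], [361.0, 241.0]]
[264.2 185.9] 121 [[260.0, 177.0], [269.0, 177.0], [269.0, 194.0], [260.0, 194.0]]
[405.9 239.2] 65 [[402.0, 235.0], [410.0, 235.0], [410.0, 243.0], [402.0, 243.0]]
[398.5 253.5] 24 [[396.0, 252.0], [401.0, 252.0], [401.0, 255.0], [396.0, 255.0]]
level tab +x end foot/top, -x top, bottom +-x: [[356.0, 239.0], [358.0, 229.0], [358.0, 215.0], [350.0, 269.0], [350.0, 243.0]]
```

```bash
python3 - <<'E'
from h import *
a=read_camera("wrist")[130:290,220:350]
b=read_camera("scene")[180:300,310:410]
v=np.hstack([cv2.resize(a,(400,492),interpolation=cv2.INTER_CUBIC),cv2.resize(b,(400,480),interpolation=cv2.INTER_CUBIC)[:480].repeat(1,0) if 0 else cv2.copyMakeBorder(cv2.resize(b,(400,480),interpolation=cv2.INTER_CUBIC),0,12,0,0,cv2.BORDER_CONSTANT)])
cv2.imwrite("pics/w7.png",v[:,:,::-1])
E
```

```text
(no output)
```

View pics/w7.png

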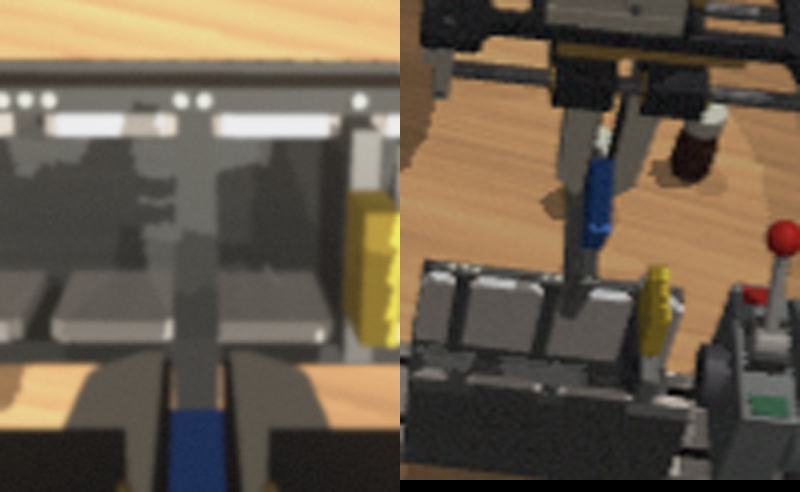

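The last view shows the tin still held clear above the carrier, with its tab tilted between the fingers (blue starts at wrist row ~262 instead of ~213). Next I'll soften the grip in steps so that gravity rights it, watching the wrist profile.

Call:
send_rows:
  targets:
    - [0, 0, 0, 0, 1]
    - [0, 0, 0, 0, 1]
  force: 10

```text
time_s: 15.87
position: [592.7, 60.5, 201.3]
tool_rot: [-3.142, -0.001, -2.939]
ft_force: [-0.5, 0.1, -1.6]
grip_width: 9.8
gripper_force: 10.0
```

```bash
python3 tilt.py | head -2; python3 - <<'E'
from h import *
im=read_camera("wrist");h=cv2.cvtColor(im,cv2.COLOR_RGB2HSV)
m=cv2.inRange(h,(105,100,30),(125,255,255))[150:300,260:310]
r=np.argwhere(m>0);print("blue rows/cols",r.min(0)+[150,260],r.max(0)+[150,260])
for k in range(160,275,10): print(k,im[k,262:308:3].mean(1).round().astype(int).tolist())
E
```

```text
15.8667 [592.7  60.5 201.3] [-1.8000e+02 -7.0000e-02 -1.6838e+02] [-0.5  0.1 -1.6] 9.788304178820104
130 [237, 211, 145]; 135 [237, 193, 135]; 140 [237, 214, 149]; 145 [236, 201, 138]; 150 [125, 120, 110]; 155 [68, 59, 52]; 160 [186, 186, 178]; 165 [121, 118, 111]; 170 [112, 109, 101]; 175 [112, 108, 102]; 180 [110, 107, 100]; 185 [110, 107, 100]; 190 [109, 107, 100]; 195 [108, 105, 100]; 200 [109, 108, 101]; 205 [106, 104, 98]; 210 [79, 77, 73]; 215 [78, 77, 72]; 220 [78, 77, 72]; 225 [69, 67, 63]; 230 [65, 63, 60]; 235 [67, 66, 61]; 240 [73, 70, 65]; 245 [73, 72, 67]; 250 [71, 69, 65]; 255 [74, 72, 67]; 260 [72, 69, 66]; 265 [32, 49, 85]; 270 [28, 44, 84]; 275 [32, 47, 84]; 280 [32, 49, 86]; 285 [32, 48, 86]; 
blue rows/cols [263 273] [299 294]
160 [116, 117, 117, 116, 119, 218, 210, 145, 230, 142, 118, 116, 118, 117, 119, 117]
170 [180, 181, 179, 199, 218, 162, 109, 108, 107, 170, 229, 237, 237, 237, 237, 237]
180 [81, 103, 106, 106, 106, 107, 105, 107, 107, 107, 107, 109, 109, 107, 97, 73]
190 [66, 66, 68, 67, 67, 91, 105, 105, 106, 96, 71, 66, 70, 66, 59, 57]
200 [65, 62, 68, 69, 66, 95, 104, 104, 105, 97, 68, 66, 66, 60, 54, 54]
210 [51, 53, 90, 91, 90, 80, 76, 76, 75, 74, 51, 54, 52, 54, 52, 54]
220 [89, 89, 92, 100, 97, 80, 77, 78, 75, 74, 89, 88, 89, 89, 90, 91]
230 [89, 90, 89, 91, 98, 71, 66, 65, 64, 67, 86, 85, 89, 91, 88, 89]
240 [68, 68, 66, 71, 100, 69, 69, 68, 70, 69, 80, 72, 73, 74, 73, 76]
250 [82, 84, 84, 71, 95, 88, 69, 70, 70, 71, 139, 48, 84, 83, 85, 84]
260 [85, 85, 84, 51, 79, 95, 71, 69, 70, 74, 125, 33, 81, 84, 85, 82]
270 [83, 84, 83, 32, 40, 56, 57, 54, 55, 51, 50, 25, 69, 84, 84, 78]
```

Call:
send_rows:
  targets:
    - [0, 0, 0, 0, 1]
    - [0, 0, 0, 0, 1]
  force: 5

```text
time_s: 16.18
position: [593.0, 60.6, 202.0]
tool_rot: [-3.142, 0.0, -2.939]
ft_force: [-0.3, 0.3, -2.6]
grip_width: 10.1
gripper_force: 5.0
```

```bash
cat > t2.py <<'E'
from h import *
s=state();im=read_camera("wrist");h=cv2.cvtColor(im,cv2.COLOR_RGB2HSV)
m=cv2.inRange(h,(105,100,30),(125,255,255))[150:300,260:310]
r=np.argwhere(m>0);print(s["ft_force"].round(1),"blue",r.min(0)+[150,260],r.max(0)+[150,260],"col284:",[int(im[k,284].mean()) for k in range(150,270,6)])
sc=read_camera("scene")
for b in blobs(sc,"blue",amin=15):
    if b[0][0]>250 and b[0][1]>150: print("scene",b[0],b[1],cv2.boxPoints(b[2]).round().tolist())
E
python3 t2.py
```

```text
[-0.3  0.3 -2.6] blue [263 273] [299 294] col284: [116, 83, 175, 107, 106, 104, 106, 105, 104, 103, 78, 77, 75, 62, 66, 69, 70, 70, 70, 56]
scene [359.4 230.1] 96 [[356.0, 241.0], [358.0, 220.0], [363.0, 220.0], [361.0, 241.0]]
```

Call:
send_rows:
  targets:
    - [0, 0, 0, 0, 1]
    - [0, 0, 0, 0, 1]
    - [0, 0, 0, 0, 1]
  force: 3

```text
time_s: 16.53
position: [593.0, 60.6, 202.1]
tool_rot: [3.142, 0.0, -2.939]
ft_force: [0.1, 0.6, -1.6]
grip_width: 9.6
gripper_force: 3.0
```

```bash
python3 t2.py; python3 - <<'E'
from h import *
# whole-plate outline in the scene picture: sample the pixels along the expected level plate's +x edge and in-plane
s=state();sc=read_camera("scene")
for r in range(212,275,3): print(r,[int(v) for v in sc[r,340:372:2].mean(1)], sc[r,354:364:2].tolist() if 216<r<246 and 0 else "")
E
```

```text
[ 0.1  0.6 -1.6] blue [263 273] [299 294] col284: [116, 83, 175, 108, 106, 105, 104, 104, 103, 104, 75, 77, 75, 65, 64, 67, 69, 70, 70, 55]
scene [359.5 229.3] 85 [[356.0, 241.0], [358.0, 220.0], [363.0, 220.0], [361.0, 241.0]]
212 [136, 136, 131, 130, 128, 74, 80, 80, 82, 70, 173, 145, 18, 67, 80, 77] 
215 [133, 131, 131, 135, 134, 61, 79, 78, 80, 90, 176, 153, 30, 79, 80, 80] 
218 [130, 134, 136, 135, 125, 69, 83, 79, 76, 53, 86, 51, 54, 79, 80, 80] 
221 [131, 133, 132, 127, 112, 79, 80, 81, 70, 38, 49, 47, 78, 80, 81, 92] 
224 [130, 126, 130, 129, 119, 81, 79, 80, 33, 45, 48, 50, 80, 79, 78, 123] 
227 [136, 133, 129, 129, 121, 69, 66, 77, 29, 46, 46, 53, 79, 89, 115, 131] 
230 [136, 136, 119, 78, 79, 70, 47, 45, 31, 42, 50, 57, 129, 130, 131, 131] 
233 [133, 136, 132, 118, 85, 77, 48, 49, 30, 47, 50, 63, 122, 134, 129, 132] 
236 [141, 137, 135, 131, 129, 122, 49, 46, 34, 95, 94, 74, 135, 133, 128, 128] 
239 [142, 141, 141, 145, 142, 125, 47, 46, 32, 33, 34, 114, 133, 131, 131, 138] 
242 [136, 139, 138, 140, 141, 122, 46, 48, 55, 49, 106, 136, 130, 130, 133, 134] 
245 [136, 133, 134, 134, 136, 120, 43, 50, 56, 58, 143, 140, 142, 141, 141, 136] 
248 [74, 80, 80, 123, 100, 103, 47, 45, 57, 66, 127, 128, 130, 131, 132, 116] 
251 [113, 134, 148, 38, 42, 39, 44, 41, 51, 55, 73, 72, 71, 74, 67, 71] 
254 [86, 85, 83, 35, 35, 40, 37, 44, 64, 141, 159, 183, 186, 170, 42, 45] 
257 [86, 86, 76, 33, 43, 48, 44, 53, 85, 86, 84, 84, 83, 82, 36, 43] 
260 [86, 84, 48, 34, 62, 84, 80, 85, 86, 84, 85, 83, 85, 75, 32, 46] 
263 [84, 82, 35, 32, 84, 86, 88, 86, 83, 83, 85, 86, 85, 43, 29, 47] 
266 [85, 74, 32, 52, 83, 83, 86, 86, 80, 84, 85, 81, 72, 25, 29, 49] 
269 [59, 34, 33, 35, 37, 42, 53, 52, 72, 76, 87, 85, 42, 29, 29, 64] 
272 [72, 72, 70, 70, 74, 74, 64, 66, 56, 34, 35, 38, 37, 23, 29, 57]
```

```bash
python3 - <<'E'
from h import *
from scipy.optimize import least_squares
s=state();W=cam("wrist",s);S=cam("scene");p=s["position"];yaw=s["tool_rot"][2]-np.pi
ex=np.array([np.cos(yaw),np.sin(yaw),0]);ez=np.array([0,0,1.])
def P(q,v):
    th,tx,tz=q;c,n=np.cos(th),np.sin(th);x,z=v
    return p+(x*c+z*n+tx)*ex+(19-x*n+z*c+tz)*ez
bmx,fmx,gmx=(-35,-101),(-35,-21),(-18,-21);tpx,tmx,gpx,bpx=(18,11),(-18,11),(18,-21),(35,-101)
for name,obs in {"A":[("W",bmx,207),("W",fmx,231),("W",gmx,262),("S",tmx,219),("S",tpx,236),("S",gpx,241),("S",bpx,256)],
                 "noW1":[("W",gmx,262),("W",fmx,231),("S",tpx,236),("S",gpx,241),("S",bpx,256)]}.items():
    f=lambda q:[proj(W if c=="W" else S,[P(q,v)])[0,1]-r for c,v,r in obs]
    for t0 in(-.5,0,.5):
        r=least_squares(f,[t0,0,0],loss="soft_l1");print(name,np.degrees(r.x[0]).round(1),r.x[1:].round(1),np.round(r.fun,1),round(r.cost,1))
E
```

```text
A -3.0 [21.5 18.7] [-0.4  1.9 -0.9 -1.5 -4.6  1.4 18.4] 24.2
A -3.0 [21.5 18.7] [-0.4  1.9 -0.9 -1.5 -4.6  1.4 18.4] 24.2
A -3.0 [21.5 18.7] [-0.4  1.9 -0.9 -1.5 -4.6  1.4 18.4] 24.2
noW1 24.2 [22.6 19.9] [-4.7  3.4 -0.1 -1.   0.6] 6.9
noW1 24.2 [22.6 19.9] [-4.7  3.4 -0.1 -1.   0.6] 6.9
noW1 24.2 [22.6 19.9] [-4.7  3.4 -0.1 -1.   0.6] 6.9
```

Call:
send_rows:
  targets:
    - [0, 0, 0, 0, 1]
    - [0, 0, 0, 0, 1]
    - [0, 0, 1, 0, 1]
    - [0, 0, 1, 0, 1]
    - [0, 0, 1, 0, 1]
  force: 60

```text
time_s: 17.1
position: [592.7, 60.5, 277.7]
tool_rot: [-3.142, -0.001, -2.939]
ft_force: [-1.1, -0.3, -2.3]
grip_width: 8.6
gripper_force: 60.0
```

Call:
send_rows:
  targets:
    - [-0.5, -0.5, 0, -1, 1]
    - [-0.5, -0.5, 0, -1, 1]
    - [-0.5, -0.5, 0, -1, 1]
    - [-0.5, -0.5, 0, -1, 1]
    - [-0.5, -0.5, 0, -1, 1]
    - [-0.5, -0.5, 0, -1, 1]
    - [-0.5, -0.5, 0, -1, 1]
    - [-0.5, -0.5, 0, -1, 1]

```text
time_s: 17.77
position: [492.3, -40.0, 277.1]
tool_rot: [3.141, 0.0, 2.501]
ft_force: [-1.1, -0.9, -1.3]
grip_width: 9.1
gripper_force: 60.0
```

Call:
send_rows:
  targets:
    - [0, 0, 0, 0, 1]
    - [0, 0, 0, 0, 1]

```text
time_s: 17.93
position: [492.7, -39.8, 277.3]
tool_rot: [3.141, 0.0, 2.507]
ft_force: [0.1, 0.6, -2.2]
grip_width: 8.6
gripper_force: 60.0
```

```bash
cat > face.py <<'E'
# plate plane seen obliquely by the scene camera: pixels of the blue tab cast onto the plate's plane -> (x,z) rel. TCP
from h import *
s=state();sc=read_camera("scene");S=cam("scene");p=s["position"];yaw=s["tool_rot"][2]-np.pi
ex=np.array([np.cos(yaw),np.sin(yaw),0]);ey=np.array([-np.sin(yaw),np.cos(yaw),0])
side=np.sign((S[2]-p)@ey)
def onplane(uv,off):
    d=rays(S,uv);o=p+side*off*ey;t=((o-S[2])@ey)/(d@ey);X=S[2]+d*t[:,None]-p;return np.c_[X@ex,X[:,2]]
print(p.round(1),np.degrees(s["tool_rot"]).round(1),s["ft_force"].round(1))
u0=proj(S,[p])[0];print("tcp px",u0.round(1))
for b in blobs(sc,"blue",smin=110,vmin=30,amin=15):
    if np.hypot(*(b[0]-u0))<60: print(b[0],b[1],onplane(cv2.boxPoints(b[2]),5).round(0).tolist())
h=cv2.cvtColor(sc,cv2.COLOR_RGB2HSV)
# rectified map: 4 mm cells, x -60..60, z 60..-110 ; B blue, # grey (low sat), . wood
gx=np.arange(-64,65,4);
for z in range(48,-116,-4):
    X=np.array([p+side*4*ey+x*ex+z*np.array([0,0,1]) for x in gx]);uv=proj(S,X).round().astype(int)
    row=""
    for u,v in uv:
        H,Sa,V=h[v,u];row+="B" if 100<H<130 and Sa>100 else (" " if Sa>75 and V>60 else ("#" if V>130 else ("+" if V>70 else "-")))
    print(f"{z:5d} {row}")
E
python3 face.py
```

```text
[492.7 -39.8 277.3] [180.    0.  143.6] [ 0.1  0.6 -2.2]
tcp px [323.8 161.3]
[316.1 152.9] 206 [[58.0, 50.0], [20.0, 65.0], [-5.0, 29.0], [34.0, 13.0]]
   48 ----+---++++++++++-BBBBBBBBBB-   
   44 ---+--++++++++++++-BBBBBBBBBB+   
   40 --+++-+++++++++++--BBBBBBBBB-    
   36 +++++++++++++++++--BBBBBBBBB     
   32 +++++++++-++++++-+-BBBBBBBB-     
   28 --++++++- ++++++++BBBBBBBBB      
   24 --++-+++  ++++++++ BBBBBBBB      
   20 -++-++-    +++++-+-BBBBBBBB+     
   16 +++-+--    +-++--------BBB--++   
   12 ++++-      ------------BB----+   
    8 ++++--    ------------------+    
    4 ++- -     -------------------    
    0 ++        -------------------    
   -4          +-------------------    
   -8          -------------------     
  -12          -------------------     
  -16         +------------------      
  -20         -------------------      
  -24         -------------------      
  -28        -------------------       
  -32        ------------------        
  -36        ------------------        
  -40       ++ ----------------        
  -44           --------------         
  -48            +------------         
  -52               ++-------          
  -56                 -------          
  -60                   --+--          
  -64                     -            
  -68                                  
  -72                                  
  -76                                  
  -80                                  
  -84                                  
  -88                                  
  -92                                  
  -96                                  
 -100                                  
 -104                                  
 -108                                  
 -112
```

The rectified map settles it: the tin is tilted about 16° in its own plane and held on its frame, with its centre about +24 mm along the tool's x. It needs a regrasp. I'll level it against the bare table here with a soft grip, keeping the fingers around it, then take it again by the tab.

Call:
send_rows:
  targets:
    - [0, 0, -1, 0, 1]
    - [0, 0, -1, 0, 1]
    - [0, 0, -1, 0, 1]
    - [0, 0, -1, 0, 1]
    - [0, 0, -1, 0, 1]
    - [0, 0, -1, 0, 1]
    - [0, 0, -1, 0, 1]
    - [0, 0, -0.6, 0, 1]

```text
time_s: 18.65
position: [493.2, -38.4, 84.6]
tool_rot: [-3.141, -0.001, 2.51]
ft_force: [0.3, 0.4, -2.3]
grip_width: 8.7
gripper_force: 60.0
```

Call:
send_rows:
  targets:
    - [0, 0, 0, 0, 1]
    - [0, 0, -0.3, 0, 1]
    - [0, 0, -0.3, 0, 1]
    - [0, 0, -0.2, 0, 1]
    - [0, 0, -0.2, 0, 1]
    - [0, 0, 0, 0, 1]
  force: 8

```text
time_s: 19.15
position: [493.7, -39.2, 62.2]
tool_rot: [3.141, 0.001, 2.507]
ft_force: [0.5, 0.0, 1.7]
grip_width: 10.0
gripper_force: 8.0
```

Call:
send_rows:
  targets:
    - [0, 0, -0.2, 0, 1]
    - [0, 0, -0.15, 0, 1]
    - [0, 0, -0.1, 0, 1]
    - [0, 0, -0.1, 0, 1]
    - [0, 0, 0, 0, 1]
  force: 5

```text
time_s: 19.57
position: [493.7, -39.3, 48.8]
tool_rot: [3.14, 0.001, 2.507]
ft_force: [-0.9, -0.5, 2.9]
grip_width: 9.9
gripper_force: 5.0
```

```bash
python3 face.py
```

```text
[493.7 -39.3  48.8] [1.799e+02 1.000e-01 1.436e+02] [-0.9 -0.5  2.9]
tcp px [314.7 230.5]
[309.3 221. ] 126 [[52.0, 69.0], [21.0, 88.0], [-2.0, 49.0], [29.0, 30.0]]
   48 -------   ---++++- BBBBBBB-      
   44 --------  ---+++-+-BBBBBBB       
   40 -------- +--++++++-BBBBBB-       
   36 ------- ---++++-++-BBBBBB--+++   
   32 -----------+++++++---B-B---+++   
   28 ----------+++++++----------++    
   24 ---------+++++++++---------+-    
   20 -------- +-+++++++-----------    
   16 -------- -++++++++----------     
   12 +------  --+++++------------     
    8 ------   --++++------------      
    4 ----+-  ---+-+-------------      
    0 ---++   ----+--------------      
   -4 ---+    ------------------       
   -8 --+++  +------------------       
  -12 --+++  ----++-------------       
  -16 +++++ -------------------        
  -20 +++++ -------+-----------        
  -24 ++++-  --+---------------        
  -28 -+++     +--------------         
  -32 -+++      -- -----------        #
  -36 +++          -----------      ###
  -40 ++              -------      ####
  -44                    ---      #####
  -48                    -       ######
  -52                           +######
  -56                          ########
  -60               -         #########
  -64              --        +#########
  -68             ---        ##########
  -72             ----       +#########
  -76           ---+-        +#########
  -80          ---+++        ##########
  -84         ---++++         #########
  -88       +--++++++        ##########
  -92      +---++++++        ##########
  -96     -+--+++++++        ##########
 -100    -----+++++++        ##########
 -104   +----+++++++++       ##########
 -108  ------++++++++        ##########
 -112 --------+++++++        ##########
```

It slid instead of rotating, but its centre of mass lies inboard of the touching corner. Opening the fingers by only 2 mm per side will let it settle flat while still being guided.

Call:
send_rows:
  targets:
    - [0, 0, 0.1, 0, 0.74]
    - [0, 0, 0, 0, 0.74]
    - [0, 0, 0, 0, 0.74]
    - [0, 0, 0, 0, 0.74]
    - [0, 0, 0, 0, 0.74]
    - [0, 0, 0, 0, 0.74]

```text
time_s: 20.12
position: [493.0, -39.4, 50.7]
tool_rot: [-3.142, 0.0, 2.507]
ft_force: [-0.5, 0.4, -0.0]
grip_width: 12.1
gripper_force: 0.0
```

```bash
python3 face.py | head -32
```

```text
[493.  -39.4  50.7] [-180.     0.   143.6] [-0.5  0.4 -0. ]
tcp px [314.9 229.8]
[314.5 217.8] 15 [[14.0, 74.0], [11.0, 72.0], [8.0, 40.0], [11.0, 43.0]]
   48 -- ---B B----++++-BB--           
   44 --------B---+++-+-B---           
   40 --------B---++-++-----+          
   36 -----------+++++++-----          
   32 -----------++++++------+         
   28 ----------++++++++-----+         
   24 ----------+++++++-------         
   20 ----------+++++++------          
   16 ++--------+++++++------          
   12 ---------+++++++-------          
    8 ----------++++++-------          
    4 ----+------++++--------          
    0 ----+-------+----------          
   -4 ---++-------------------         
   -8 --++------+-------------         
  -12 -+++------+-------------         
  -16 +++++--+---------------          
  -20 +++++----+-------------          
  -24 -+++-------------------          
  -28 -++--------------------          
  -32 +++--------------------          
  -36 +++ -------------------        ##
  -40  +  -------------------       ###
  -44     +-----------------       ####
  -48      ---- --- -- -  --     +#####
  -52           -               ++#####
  -56                           #######
  -60                          ########
  -64               -         #########
```

Now it stands flat on the table with its centre at x' ≈ -11. I'll move the fingers up to the tab and centre them before gripping.

Call:
send_rows:
  targets:
    - [-0.18, 0.13, 0.2, 0, 0.72]
    - [-0.18, 0.13, 0.4, 0, 0.72]
    - [0, 0, 0.4, 0, 0.72]
    - [0, 0, 0.33, 0, 0.72]
    - [0, 0, 0, 0, 0.72]
    - [0, 0, 0, 0, 0.72]

```text
time_s: 20.67
position: [484.4, -32.7, 84.8]
tool_rot: [3.14, 0.001, 2.507]
ft_force: [-0.3, 0.5, 0.3]
grip_width: 13.4
gripper_force: 0.0
```

Call:
send_rows:
  targets:
    - [0, 0, 0, 0, 1]
    - [0, 0, 0, 0, 1]
    - [0, 0, 0, 0, 1]
    - [0, 0, 0, 0, 1]
    - [0, 0, 0, 0, 1]
  force: 60

```text
time_s: 21.08
position: [484.2, -32.8, 84.1]
tool_rot: [3.141, -0.0, 2.506]
ft_force: [-1.4, 1.1, 9.2]
grip_width: 8.7
gripper_force: 60.0
```

Call:
send_rows:
  targets:
    - [0, 0, 0.5, 0, 1]
    - [0, 0, 1, 0, 1]
    - [0, 0, 1, 0, 1]
    - [0, 0, 1, 0, 1]
    - [0, 0, 1, 0, 1]
    - [0, 0, 1, 0, 1]
    - [0, 0, 1, 0, 1]
    - [0, 0, 0, 0, 1]

```text
time_s: 21.75
position: [485.7, -33.2, 249.8]
tool_rot: [3.138, 0.004, 2.506]
ft_force: [0.7, 0.0, -2.0]
grip_width: 8.2
gripper_force: 60.0
```

```bash
python3 face.py | head -44
```

```text
[485.7 -33.2 249.8] [179.8   0.2 143.6] [ 0.7  0.  -2. ]
tcp px [326.3 169.5]
[326.5 167.5] 120 [[24.0, 43.0], [-17.0, 23.0], [-24.0, -22.0], [19.0, 1.0]]
   48 ----+---+++++++++-----+          
   44 ---------  ++++-+-----+          
   40 --++----  ++++++-+----           
   36 --++---+  ++++++++-BBB           
   32 ++++-     ++++++++ BBB           
   28 +++-       +++++++ BB-           
   24 ++++      ++++++++-BBB+          
   20 -++++      +++++-+ BBB+          
   16 -++-       +++++-BBBBB           
   12 +++-       BB-BBBBBBBB           
    8 +++        BBBBBBBBBBB           
    4 +         +BBBBBBBBBB-- --       
    0         +++BBBBBBBBBB-----       
   -4        +++-BBBBBBBBB------       
   -8        +------------------       
  -12         ------------------       
  -16        ------+------------       
  -20        ------+------------       
  -24        -------------------       
  -28         ------------------       
  -32        -------------------       
  -36        ------+------------       
  -40        -------------------       
  -44         ------------------       
  -48         -----------------+       
  -52        -------------------       
  -56        -------------------       
  -60        +------------------       
  -64         ---+--------------       
  -68        ---+-+-------------       
  -72        -------------------       
  -76        ------------------        
  -80        ++--++--+---------        
  -84                  -  +            
  -88                                  
  -92                                  
  -96                                  
 -100                                  
 -104                                  
 -108                                  
 -112
```

Level and well centred again. I'll return above slot 2, let it settle, and measure plate and slot in the same wrist image.

Call:
send_rows:
  targets:
    - [0.482, 0.416, 0, 0.891, 1]
    - [0.482, 0.416, 0, 0.891, 1]
    - [0.482, 0.416, 0, 0.891, 1]
    - [0.482, 0.416, 0, 0.891, 1]
    - [0.482, 0.416, 0, 0.891, 1]
    - [0.482, 0.416, 0, 0.891, 1]
    - [0.482, 0.416, 0, 0.891, 1]
    - [0.482, 0.416, 0, 0.891, 1]

```text
time_s: 22.47
position: [579.9, 50.8, 244.0]
tool_rot: [3.141, -0.004, -3.025]
ft_force: [-0.0, -0.6, -3.0]
grip_width: 8.6
gripper_force: 60.0
```

Call:
send_rows:
  targets:
    - [0.482, 0.416, 0, 0.891, 1]
    - [0, 0, 0, 0, 1]
    - [0, 0, 0, 0, 1]
    - [0, 0, 0, 0, 1]
    - [0, 0, 0, 0, 1]
    - [0, 0, 0, 0, 1]
    - [0, 0, 0, 0, 1]

```text
time_s: 23.05
position: [592.1, 60.3, 246.5]
tool_rot: [-3.142, -0.0, -2.938]
ft_force: [0.7, 0.0, -2.2]
grip_width: 8.6
gripper_force: 60.0
```

```bash
cat > align.py <<'E'
import sys
from h import *
s=state();im=read_camera("wrist");cm=cam("wrist",s);p=s["position"];yaw=s["tool_rot"][2]-np.pi
ex=np.array([np.cos(yaw),np.sin(yaw)]);ey=np.array([-ex[1],ex[0]])
print(s["time_s"],p.round(1),np.degrees(s["tool_rot"]).round(2),s["ft_force"].round(1))
rel=lambda u,v,z:(lambda d:(round(float(d@ex),1),round(float(d@ey),1)))(plane(cm,[(u,v)],z)[0,:2]-p[:2])
h=cv2.cvtColor(im,cv2.COLOR_RGB2HSV)
# held tab: first row of its colour near the centre column, on the height of the tab's foot (TCP-3)
lo,hi=((105,100,30),(125,255,255)) if sys.argv[1]=="blue" else ((0,130,40),(8,255,255))
m=cv2.inRange(h,lo,hi)[190:300,265:303]>0
r=np.where(m.sum(1)>=8)[0][0]+190;c=np.where(m[r+12-190])[0]+265
print("tab foot row",r,"cols",c.min(),c.max(),"foot -x end rel TCP",rel(c.mean(),r-.5,p[2]-3),"(level, centred: -18,0)")
# white strips of the walls at z=90
m=cv2.inRange(h,(0,0,140),(180,60,255));n,l,st,ce=cv2.connectedComponentsWithStats(m)
for i in range(1,n):
    x,y,w,hh,a=st[i]
    if a>40 and 150<x<400 and y<240 and hh<14:
        print("strip",a,"y-ends",rel(x-.5,ce[i][1],90)[1],rel(x+w-.5,ce[i][1],90)[1],"x top/bottom",rel(ce[i][0],y-.5,90)[0],rel(ce[i][0],y+hh-.5,90)[0])
# whole rows brightness in the middle of the rib next to slot 2/1, to see edges across the carrier
for du in(int(sys.argv[2]),): print("col",du,[int(v) for v in im[140:245:2,du-2:du+3].mean((1,2))])
# lead's tab, top at z=142
for b in blobs(im,"yellow",amin=60):
    if 300<b[0][0]<420 and b[0][1]<260: print("yellow",[rel(*q,142) for q in cv2.boxPoints(b[2])])
E
python3 align.py blue 305
```

```text
23.05 [592.1  60.3 246.5] [-1.8000e+02 -1.0000e-02 -1.6833e+02] [ 0.7  0.  -2.2]
tab foot row 211 cols 277 291 foot -x end rel TCP (-20.9, 1.0) (level, centred: -18,0)
strip 78 y-ends 102.8 131.7 x top/bottom -42.7 -31.0
strip 154 y-ends 112.9 131.7 x top/bottom -1.6 13.1
strip 43 y-ends 63.6 70.2 x top/bottom 7.4 17.6
strip 73 y-ends -74.4 -57.6 x top/bottom 28.0 36.1
strip 68 y-ends 57.8 72.4 x top/bottom 28.0 38.5
strip 63 y-ends -44.2 -29.6 x top/bottom 30.3 37.3
strip 93 y-ends 26.4 42.1 x top/bottom 29.1 38.5
col 305 [186, 191, 194, 149, 118, 83, 60, 103, 116, 116, 133, 224, 237, 232, 145, 93, 85, 77, 72, 64, 59, 57, 57, 58, 57, 58, 56, 55, 56, 57, 54, 54, 54, 61, 87, 99, 99, 97, 94, 91, 101, 125, 130, 115, 61, 54, 77, 169, 185, 175, 169, 176, 169]
yellow [(-17.1, 41.8), (-17.1, 52.0), (18.6, 53.6), (18.6, 43.1)]
```

```bash
cat > gapy.py <<'E'
from h import *
s=state();im=read_camera("wrist");cm=cam("wrist",s);p=s["position"];yaw=s["tool_rot"][2]-np.pi
ex=np.array([np.cos(yaw),np.sin(yaw)]);ey=np.array([-ex[1],ex[0]])
print(p.round(1),np.degrees(s["tool_rot"]).round(2))
g=im.astype(float).mean(2)
def cross(sig,th):  # sub-pixel threshold crossings
    i=np.where((sig[:-1]-th)*(sig[1:]-th)<0)[0];return i+(th-sig[i])/(sig[i+1]-sig[i])
f=lambda u,v,z=90:plane(cm,[(u,v)],z)[0,:2]-p[:2]
for r in(163,165,167): print("row",r,[round(float(f(u+230,r)@ey),1) for u in cross(g[r,230:345],170)])
for c in(258,300,310): 
    print("col",c,[(round(float(f(c,v+150)@ex),1),int(v+150)) for v in cross(g[150:240,c-1:c+2].mean(1),170)],"lower",[round(float(f(c,v+200)@ex),1) for v in cross(g[200:240,c-1:c+2].mean(1),80)])
E
python3 gapy.py
```

```text
[592.2  60.4 246.6] [-1.8000e+02  1.0000e-02 -1.6831e+02]
row 163 [-55.0, -44.8, -5.7, 4.7, 43.3, 54.6]
row 165 [-55.1, -44.9, -5.7, 4.8, 41.5, 55.7]
row 167 [-41.0, -29.5, -10.7, -9.2, 7.9, 39.9, 49.0]
col 258 [(-36.4, 160), (-29.4, 166), (45.5, 233)] lower [14.7, 37.5, 43.1]
col 300 [(-36.2, 160), (-28.7, 167), (46.1, 233)] lower [14.1, 37.8, 43.5]
col 310 [(-36.2, 160), (-28.9, 167), (30.8, 220), (36.1, 225), (47.3, 234), (50.9, 237)] lower [15.7, 39.9, 40.8]
```

```bash
python3 - <<'E'
from h import *
s=state();im=read_camera("wrist");cm=cam("wrist",s);p=s["position"];yaw=s["tool_rot"][2]-np.pi
ex=np.array([np.cos(yaw),np.sin(yaw)])
for r in range(168,222): print(r,im[r,281:288].mean(0).astype(int).tolist(),round(float((plane(cm,[(284,r)],p[2]-4)[0,:2]-p[:2])@ex),1),end=" | ")
print()
print("w5:",[ (r,cv2.imread("pics/w5.png")[r,281:288].mean(0).astype(int).tolist()) for r in range(180,220,2)])
E
```

```text
168 [79, 75, 67] -47.0 | 169 [74, 70, 61] -46.4 | 170 [73, 69, 61] -45.8 | 171 [73, 69, 61] -45.2 | 172 [72, 68, 60] -44.6 | 173 [72, 68, 60] -44.0 | 174 [72, 68, 61] -43.4 | 175 [71, 68, 61] -42.8 | 176 [72, 68, 61] -42.2 | 177 [71, 68, 61] -41.6 | 178 [71, 68, 61] -41.0 | 179 [71, 67, 60] -40.4 | 180 [75, 72, 65] -39.8 | 181 [104, 101, 93] -39.2 | 182 [146, 143, 134] -38.6 | 183 [171, 168, 158] -37.9 | 184 [179, 175, 165] -37.3 | 185 [180, 177, 166] -36.7 | 186 [180, 176, 165] -36.1 | 187 [179, 176, 165] -35.5 | 188 [179, 175, 165] -34.9 | 189 [180, 175, 165] -34.2 | 190 [178, 175, 165] -33.6 | 191 [179, 175, 165] -33.0 | 192 [178, 174, 164] -32.4 | 193 [177, 174, 164] -31.8 | 194 [178, 174, 164] -31.1 | 195 [177, 174, 164] -30.5 | 196 [177, 173, 164] -29.9 | 197 [177, 173, 164] -29.3 | 198 [176, 172, 163] -28.6 | 199 [177, 172, 163] -28.0 | 200 [176, 171, 163] -27.4 | 201 [174, 170, 161] -26.7 | 202 [164, 160, 151] -26.1 | 203 [141, 138, 130] -25.5 | 204 [117, 113, 107] -24.8 | 205 [106, 103, 97] -24.2 | 206 [104, 101, 95] -23.6 | 207 [102, 100, 95] -22.9 | 208 [94, 93, 92] -22.3 | 209 [73, 76, 85] -21.6 | 210 [50, 58, 79] -21.0 | 211 [40, 49, 76] -20.4 | 212 [38, 48, 76] -19.7 | 213 [39, 48, 76] -19.1 | 214 [38, 48, 76] -18.4 | 215 [38, 48, 76] -17.8 | 216 [38, 48, 76] -17.1 | 217 [39, 49, 77] -16.5 | 218 [38, 48, 76] -15.8 | 219 [39, 48, 76] -15.2 | 220 [38, 48, 75] -14.5 | 221 [38, 48, 76] -13.9 | 
w5: [(180, [62, 68, 71]), (182, [60, 67, 70]), (184, [68, 74, 77]), (186, [146, 155, 158]), (188, [166, 176, 179]), (190, [165, 174, 178]), (192, [164, 174, 178]), (194, [164, 173, 178]), (196, [163, 172, 177]), (198, [163, 172, 177]), (200, [163, 172, 176]), (202, [161, 170, 173]), (204, [131, 138, 141]), (206, [96, 103, 105]), (208, [95, 101, 103]), (210, [94, 100, 102]), (212, [89, 88, 89]), (214, [77, 52, 44]), (216, [76, 49, 39]), (218, [77, 48, 38])]
```

Plate centre is at -3.6 mm and the slot centre at +0.4 mm relative to the TCP, so I'll shift +4 mm along the bench x and about -1 mm in y. I'll hover just above the walls, settle and enter slowly.

Call:
send_rows:
  targets:
    - [0.164, -0.008, -0.5, 0, 1]
    - [0, 0, -1, 0, 1]
    - [0, 0, -0.8, 0, 1]
    - [0, 0, -0.3, 0, 1]
    - [0, 0, 0, 0, 1]
    - [0, 0, 0, 0, 1]
    - [0, 0, 0, 0, 1]

```text
time_s: 23.78
position: [597.3, 60.5, 182.3]
tool_rot: [-3.142, 0.001, -2.937]
ft_force: [0.1, 0.1, -1.9]
grip_width: 8.8
gripper_force: 60.0
```

Call:
send_rows:
  targets:
    - [0, 0, -0.2, 0, 1]
    - [0, 0, -0.2, 0, 1]
    - [0, 0, -0.2, 0, 1]
    - [0, 0, -0.2, 0, 1]
    - [0, 0, -0.2, 0, 1]

```text
time_s: 24.2
position: [596.5, 60.5, 156.0]
tool_rot: [3.142, 0.0, -2.937]
ft_force: [-0.8, -0.7, -1.8]
grip_width: 8.4
gripper_force: 60.0
```

Call:
send_rows:
  targets:
    - [0, 0, -0.3, 0, 1]
    - [0, 0, -0.3, 0, 1]
    - [0, 0, -0.3, 0, 1]
    - [0, 0, -0.3, 0, 1]
    - [0, 0, -0.2, 0, 1]
    - [0, 0, 0, 0, 1]

```text
time_s: 24.7
position: [595.9, 60.4, 120.1]
tool_rot: [3.142, -0.002, -2.937]
ft_force: [-0.1, -0.1, -1.9]
grip_width: 8.7
gripper_force: 60.0
```

Call:
send_rows:
  targets:
    - [0, 0, -0.1, 0, 1]
    - [0, 0, -0.08, 0, 1]
    - [0, 0, -0.06, 0, 1]
    - [0, 0, 0, 0, 1]
    - [0, 0, 0, 0, 1]

```text
time_s: 25.12
position: [596.6, 60.5, 115.7]
tool_rot: [3.142, 0.0, -2.937]
ft_force: [-0.4, 0.5, -2.2]
grip_width: 8.8
gripper_force: 60.0
```

Call:
send_rows:
  targets:
    - [0, 0, -0.06, 0, 1]
    - [0, 0, -0.04, 0, 1]
    - [0, 0, -0.04, 0, 1]
    - [0, 0, 0, 0, 1]

```text
time_s: 25.45
position: [597.9, 60.5, 114.1]
tool_rot: [-3.142, 0.003, -2.937]
ft_force: [-3.7, -1.3, 16.3]
grip_width: 8.1
gripper_force: 60.0
```

Floor contact at 114.1, the same as the lead. I'll release it, rise and check, then go to the copper.

Call:
send_rows:
  targets:
    - [0, 0, 0.06, 0, 0.3]
    - [0, 0, 0, 0, 0.3]
    - [0, 0, 0, 0, 0.3]
    - [0, 0, 0.5, 0, 0.3]
    - [0, 0, 1, 0, 0.3]
    - [0, 0, 1, 0, 0.3]
    - [0, 0, 1, 0, 0.3]
    - [0, 0, 0.5, 0, 0.3]

```text
time_s: 26.12
position: [597.5, 60.5, 216.1]
tool_rot: [-3.142, 0.003, -2.937]
ft_force: [0.9, 0.7, -0.1]
grip_width: 32.3
gripper_force: 0.0
```

Call:
send_rows:
  targets:
    - [-0.623, -0.996, 0, -0.35, 0.2]
    - [-0.623, -0.996, 0, -0.35, 0.2]
    - [-0.623, -0.996, 0, -0.35, 0.2]
    - [-0.623, -0.996, 0, -0.35, 0.2]
    - [-0.623, -0.996, 0, -0.35, 0.2]
    - [-0.623, -0.996, 0, -0.35, 0.2]
    - [-0.623, -0.996, 0, -0.35, 0.2]
    - [-0.623, -0.996, 0, -0.35, 0.2]

```text
time_s: 26.78
position: [471.0, -139.7, 213.4]
tool_rot: [-3.142, -0.0, 3.052]
ft_force: [0.0, -0.4, 0.4]
grip_width: 37.2
gripper_force: 0.0
```

Call:
send_rows:
  targets:
    - [-0.623, -0.996, 0, -0.35, 0.2]
    - [-0.623, -0.996, 0, -0.35, 0.2]
    - [0, 0, 0, 0, 0.2]
    - [0, 0, 0, 0, 0.2]
    - [0, 0, 0, 0, 0.2]
    - [0, 0, 0, 0, 0.2]

```text
time_s: 27.28
position: [441.5, -187.6, 213.4]
tool_rot: [3.141, 0.0, 2.982]
ft_force: [-0.1, -0.2, -0.3]
grip_width: 37.3
gripper_force: 0.0
```

```bash
python3 - <<'E'
from h import *
s=state();print(s["position"].round(1),np.degrees(s["tool_rot"]).round(2))
for n in("scene","top"):
    im=read_camera(n);cm=cam(n)
    for c in HUE:
        for b in blobs(im,c,smin=130,amin=12):
            q=plane(cm,[b[0]],130)[0]
            if 400<q[0]<640 and -260<q[1]<140: print(n,c,b[0],b[1],q.round(0))
E
```

```text
[ 441.5 -187.6  213.4] [1.7998e+02 1.0000e-02 1.7084e+02]
scene red [264.6 185.7] 129 [ 463. -182.  130.]
scene yellow [355.4 226.8] 91 [518.  55. 130.]
scene yellow [374.2 253.3] 80 [578. 108. 130.]
scene blue [350.5 253.8] 100 [596.  60. 130.]
top yellow [167.6 176. ] 77 [586. 111. 130.]
top blue [188.5 171.2] 71 [596.  63. 130.]
```

Both tabs stand at slots 1 and 2. Next is the copper.

Call:
send_rows:
  targets:
    - [-0.04, -0.04, -1, 0, 0.2]
    - [0, 0, -1, 0, 0.2]
    - [0, 0, -1, 0, 0.2]
    - [0, 0, -1, 0, 0.2]
    - [0, 0, -0.68, 0, 0.2]
    - [0, 0, 0, 0, 0.2]
    - [0, 0, 0, 0, 0.2]

```text
time_s: 27.97
position: [439.6, -188.9, 96.0]
tool_rot: [3.141, -0.002, 2.981]
ft_force: [-0.7, 1.0, 1.2]
grip_width: 37.1
gripper_force: 0.0
```

Call:
send_rows:
  targets:
    - [0, 0, 0, 0, 1]
    - [0, 0, 0, 0, 1]
    - [0, 0, 0, 0, 1]
    - [0, 0, 0, 0, 1]
    - [0, 0, 0, 0, 1]
    - [0, 0, 0, 0, 1]
  force: 60

```text
time_s: 28.47
position: [440.2, -189.6, 97.2]
tool_rot: [-3.142, 0.001, 2.98]
ft_force: [-1.0, 0.0, 7.4]
grip_width: 8.4
gripper_force: 60.0
```

Call:
send_rows:
  targets:
    - [0, 0, 0.6, 0, 1]
    - [0, 0, 1, 0, 1]
    - [0, 0, 1, 0, 1]
    - [0, 0, 1, 0, 1]
    - [0, 0, 1, 0, 1]
    - [0, 0, 1, 0, 1]
    - [0, 0, 0.4, 0, 1]
    - [0, 0, 0, 0, 1]

```text
time_s: 29.13
position: [440.7, -189.9, 248.8]
tool_rot: [-3.141, 0.004, 2.98]
ft_force: [1.1, 0.6, -2.2]
grip_width: 8.2
gripper_force: 60.0
```

Call:
send_rows:
  targets:
    - [0.72, 0.892, 0, 0.387, 1]
    - [0.72, 0.892, 0, 0.387, 1]
    - [0.72, 0.892, 0, 0.387, 1]
    - [0.72, 0.892, 0, 0.387, 1]
    - [0.72, 0.892, 0, 0.387, 1]
    - [0.72, 0.892, 0, 0.387, 1]
    - [0.72, 0.892, 0, 0.387, 1]
    - [0.72, 0.892, 0, 0.387, 1]

```text
time_s: 29.8
position: [583.7, -9.8, 244.9]
tool_rot: [3.141, -0.002, -2.977]
ft_force: [0.4, -0.6, -2.4]
grip_width: 8.1
gripper_force: 60.0
```

Call:
send_rows:
  targets:
    - [0.72, 0.892, 0, 0.387, 1]
    - [0, 0, 0, 0, 1]
    - [0, 0, 0, 0, 1]
    - [0, 0, 0, 0, 1]
    - [0, 0, 0, 0, 1]
    - [0, 0, 0, 0, 1]
    - [0, 0, 0, 0, 1]

```text
time_s: 30.38
position: [601.4, 10.3, 246.6]
tool_rot: [-3.141, -0.0, -2.94]
ft_force: [0.9, 0.6, -1.7]
grip_width: 8.2
gripper_force: 60.0
```

```bash
python3 gapy.py; python3 - <<'E'
from h import *
s=state();im=read_camera("wrist");cm=cam("wrist",s);p=s["position"];yaw=s["tool_rot"][2]-np.pi
ex=np.array([np.cos(yaw),np.sin(yaw)])
print([(r,im[r,281:288].mean(0).astype(int).tolist(),round(float((plane(cm,[(284,r)],p[2]-4)[0,:2]-p[:2])@ex),1)) for r in list(range(176,192))+list(range(200,218))])
h=cv2.cvtColor(im,cv2.COLOR_RGB2HSV);m=cv2.inRange(h,(0,120,40),(8,255,255))|cv2.inRange(h,(172,120,40),(180,255,255))
c=np.where(m[225,260:310])[0]+260;print("tab cols",c.min(),c.max())
E
```

```text
[601.4  10.3 246.6] [-179.99   -0.   -168.45]
row 163 [-28.9, -25.3, -4.7, 6.1, 43.6, 56.3]
row 165 [-55.8, -30.0, -25.9, -4.6, 5.7, 42.9, 57.4]
row 167 [-23.6, -4.9, 6.2, 42.5, 52.2]
col 258 [(-46.0, 151), (35.3, 224)] lower [8.0]
col 300 [(-35.2, 161), (-27.9, 168), (46.7, 234)] lower [12.0, 13.0, 38.7, 44.2]
col 310 [(-35.2, 161), (-28.2, 168), (31.6, 221), (37.5, 226), (47.3, 234)] lower [16.5, 40.1, 42.4]
[(176, [74, 70, 64], -42.2), (177, [74, 71, 64], -41.6), (178, [73, 69, 64], -41.0), (179, [73, 69, 63], -40.4), (180, [72, 69, 63], -39.8), (181, [73, 69, 64], -39.2), (182, [73, 69, 63], -38.6), (183, [72, 69, 63], -37.9), (184, [71, 68, 62], -37.3), (185, [72, 68, 63], -36.7), (186, [71, 68, 62], -36.1), (187, [72, 69, 63], -35.5), (188, [71, 68, 63], -34.9), (189, [79, 76, 71], -34.2), (190, [115, 111, 105], -33.6), (191, [157, 154, 145], -33.0), (200, [175, 171, 162], -27.4), (201, [172, 168, 159], -26.7), (202, [160, 156, 147], -26.1), (203, [132, 129, 121], -25.5), (204, [112, 109, 102], -24.8), (205, [106, 103, 96], -24.2), (206, [105, 102, 95], -23.6), (207, [104, 101, 95], -22.9), (208, [103, 101, 95], -22.3), (209, [104, 102, 95], -21.7), (210, [104, 102, 95], -21.0), (211, [104, 102, 95], -20.4), (212, [104, 101, 95], -19.7), (213, [104, 101, 95], -19.1), (214, [104, 101, 95], -18.4), (215, [103, 100, 94], -17.8), (216, [102, 94, 89], -17.1), (217, [98, 79, 72], -16.5)]
tab cols 277 291
```

The copper is aligned with slot 3 within about 0.3 mm. Inserting slowly.

Call:
send_rows:
  targets:
    - [0, 0, -0.5, 0, 1]
    - [0, 0, -1, 0, 1]
    - [0, 0, -0.8, 0, 1]
    - [0, 0, -0.3, 0, 1]
    - [0, 0, 0, 0, 1]
    - [0, 0, 0, 0, 1]
    - [0, 0, 0, 0, 1]

```text
time_s: 31.07
position: [602.6, 11.1, 182.7]
tool_rot: [-3.141, 0.002, -2.939]
ft_force: [-0.0, -0.6, -1.6]
grip_width: 8.2
gripper_force: 60.0
```

Call:
send_rows:
  targets:
    - [0, 0, -0.2, 0, 1]
    - [0, 0, -0.2, 0, 1]
    - [0, 0, -0.2, 0, 1]
    - [0, 0, -0.2, 0, 1]
    - [0, 0, -0.2, 0, 1]

```text
time_s: 31.48
position: [601.8, 11.1, 156.0]
tool_rot: [-3.142, 0.0, -2.939]
ft_force: [0.9, 0.7, -2.5]
grip_width: 8.4
gripper_force: 60.0
```

Call:
send_rows:
  targets:
    - [0, 0, -0.3, 0, 1]
    - [0, 0, -0.3, 0, 1]
    - [0, 0, -0.3, 0, 1]
    - [0, 0, -0.3, 0, 1]
    - [0, 0, -0.2, 0, 1]
    - [0, 0, 0, 0, 1]

```text
time_s: 31.98
position: [601.2, 11.1, 120.1]
tool_rot: [3.141, -0.002, -2.939]
ft_force: [-0.5, -1.6, -3.3]
grip_width: 8.0
gripper_force: 60.0
```

Call:
send_rows:
  targets:
    - [0, 0, -0.1, 0, 1]
    - [0, 0, -0.08, 0, 1]
    - [0, 0, -0.06, 0, 1]
    - [0, 0, 0, 0, 1]
    - [0, 0, 0, 0, 1]

```text
time_s: 32.4
position: [601.9, 11.2, 115.6]
tool_rot: [-3.142, 0.0, -2.939]
ft_force: [0.1, 0.2, -2.9]
grip_width: 8.5
gripper_force: 60.0
```

Call:
send_rows:
  targets:
    - [0, 0, -0.06, 0, 1]
    - [0, 0, -0.03, 0, 1]
    - [0, 0, -0.03, 0, 1]
    - [0, 0, 0, 0, 1]

```text
time_s: 32.73
position: [602.7, 11.0, 115.1]
tool_rot: [-3.141, 0.003, -2.939]
ft_force: [-5.8, -1.8, 21.2]
grip_width: 8.3
gripper_force: 60.0
```

The copper is on the floor (21 N contact at the expected height). I'll release it, rise, and move around to the closed side of the lever with the gripper shut.

Call:
send_rows:
  targets:
    - [0, 0, 0.06, 0, 0.3]
    - [0, 0, 0, 0, 0.3]
    - [0, 0, 0, 0, 0.3]
    - [0, 0, 0.5, 0, 0.3]
    - [0, 0, 1, 0, 0.3]
    - [0, 0, 1, 0, 0.3]
    - [0, 0, 1, 0, 0.3]
    - [0, 0, 1, 0, 0.3]

```text
time_s: 33.4
position: [601.6, 11.3, 227.3]
tool_rot: [3.141, -0.001, -2.938]
ft_force: [0.1, 0.6, 0.5]
grip_width: 32.4
gripper_force: 0.0
```

Call:
send_rows:
  targets:
    - [-0.62, 0.99, 0, 0, 1]
    - [-0.62, 0.99, 0, 0, 1]
    - [-0.62, 0.99, 0, 0, 1]
    - [-0.62, 0.99, 0, 0, 1]
    - [-0.62, 0.99, 0, 0, 1]
    - [-0.62, 0.99, 0, 0, 1]
    - [0, 0, 0, 0, 1]
    - [0, 0, 0, 0, 1]

```text
time_s: 34.07
position: [508.0, 161.3, 226.4]
tool_rot: [3.141, -0.0, -2.935]
ft_force: [0.6, 0.7, 1.1]
grip_width: 0.5
gripper_force: 0.0
```

```bash
python3 - <<'E'
from h import *
s=state();print(s["time_s"],s["position"].round(1),s["ft_force"].round(1),s["grip_width"])
P={}
for n in("scene","top"):
    im=read_camera(n);cm=cam(n)
    for c in HUE:
        for b in blobs(im,c,smin=130,amin=12):
            q=plane(cm,[b[0]],130)[0]
            if 400<q[0]<660 and -260<q[1]<190: print(n,c,b[0],b[1],q.round(0))
E
```

```text
34.0667 [508.  161.3 226.4] [0.6 0.7 1.1] 0.5330310459087085
scene red [405.7 239.1] 62 [516. 168. 130.]
scene red [326.6 251.4] 123 [606.  11. 130.]
scene red [398.4 253.4] 25 [561. 158. 130.]
scene yellow [355.4 226.7] 91 [518.  55. 130.]
scene blue [350.4 254.8] 82 [598.  61. 130.]
top red [210.5 166.5] 92 [606.  13. 130.]
top red [140.7 198.8] 13 [536. 172. 130.]
top blue [188.6 170.9] 44 [597.  63. 130.]
```

Call:
send_rows:
  targets:
    - [0, 0, -1, 0, 1]
    - [0, 0, -1, 0, 1]
    - [0, 0, -1, 0, 1]
    - [0, 0, -0.2, 0, 1]
    - [0, 0, 0, 0, 1]
    - [0, 0, 0, 0, 1]

```text
time_s: 34.67
position: [509.5, 159.0, 147.0]
tool_rot: [-3.141, -0.0, -2.94]
ft_force: [0.3, -0.7, 0.1]
grip_width: 0.8
gripper_force: 0.0
```

Call:
send_rows:
  targets:
    - [0.4, 0.083, 0, 0, 1]
    - [0.4, 0.083, 0, 0, 1]
    - [0.4, 0.083, 0, 0, 1]
    - [0.4, 0.083, 0, 0, 1]
    - [0.4, 0.083, 0, 0, 1]
    - [0.4, 0.083, 0, 0, 1]

```text
time_s: 35.17
position: [570.2, 172.5, 146.7]
tool_rot: [3.142, 0.001, -2.939]
ft_force: [0.5, 0.1, -0.3]
grip_width: 0.5
gripper_force: 0.0
```

Call:
send_rows:
  targets:
    - [0.3, 0.062, 0, 0, 1]
    - [0.2, 0.04, 0, 0, 1]
    - [0.1, 0.02, 0, 0, 1]
    - [0, 0, 0, 0, 1]
    - [0, 0, 0, 0, 1]

```text
time_s: 35.58
position: [583.5, 175.1, 146.4]
tool_rot: [-3.141, -0.001, -2.939]
ft_force: [0.2, 0.2, 0.0]
grip_width: 0.9
gripper_force: 0.0
```

```bash
cat > knob.py <<'E'
from h import *
s=state();p=s["position"];y=np.radians(11.7);R=np.array([[np.cos(y),np.sin(y)],[-np.sin(y),np.cos(y)]])
print(s["time_s"],p.round(1),"bench",(R@(p[:2]-[592.5,60.5])).round(1),s["ft_force"].round(1))
im=read_camera("scene");S=cam("scene")
for b in blobs(im,"red",amin=15):
    if b[0][0]>370: print(b[0],b[1])
for th in(0,1.0,1.1,1.15,1.2):
    a=th-.6;q=np.r_[R.T@[60*np.sin(a),114]+[592.5,60.5],106+60*np.cos(a)];print(th,proj(S,[q]).round(1))
E
python3 knob.py
```

```text
35.5833 [583.5 175.1 146.4] bench [ 14.4 114. ] [0.2 0.2 0. ]
[404.2 238.2] 34
[398.5 253.5] 24
0 [[406.2 238.5]]
1.0 [[409.2 258.9]]
1.1 [[409.2 261.8]]
1.15 [[409.1 263.3]]
1.2 [[409.  264.7]]
```

```bash
python3 - <<'E'
from h import *
im=read_camera("scene");h=cv2.cvtColor(im,cv2.COLOR_RGB2HSV)
def ch(H,S,V):
    if S>120 and (H<8 or H>172) and V>50: return "R"
    if 20<H<35 and S>150: return "Y"
    if S>75 and V>90: return " "
    return "#" if V>140 else "+" if V>70 else "-"
for r in range(222,278,1): print(r,"".join(ch(*h[r,c]) for c in range(375,440)))
E
```

```text
222 -----------------       +----------------------------------------
223 ----------------               ----------------------------------
224 +---------------               ------++--------------------------
225 +--------------+               ------+++++++++++++---------------
226 +++++++++  +++                 --------++++++++++++++++++++------
227  +++++++++                     -----------------+++-----+++++++++
228  +++++++--------+++            +---------------------------------
229   --++++----------------++++   +---------------------------------
230   --++++---------------------------------------------------------
231   -++++++--------------------------------------------------------
232   -++++         +-----------------++-----------------------------
233   -+++                     ++------------------------------------
234   -+++                          +-Y------------------------------
235   +--+                       RRRR+-------------------------------
236    ++                       RRRRR--------------------------------
237                            RRRRR+-------------
[... 2119 characters left out ...]

268 ++       -----------++------------------------------+   YYYY ++++
269 ++       -----------++------------------------------+Y  YYYY ++++
270 +        -----------+---------------+++++-----------+Y  YYYY ++++
271 +        ---------------------------+++++-----------+  YYYYY ++++
272 -        ---------------------------+++++-----------+  YYYYY ++++
273 -+##+    ----------------------++---+++++-----------+   YYYY ++++
274 -++++++++------------+---+++++++++--+++++-----------+   YYYY ++++
275 ++++++++-------------+++++++++++++--+++++-----------+  YYYYY ++++
276 ++++++++------------------++++++++--+++++------+----+  YYYYY ++++
277 +-------------------------++++++++--++++------------+   YYYY ++++
```

```bash
python3 - <<'E'
from h import *
s=state();p=s["position"];S=cam("scene");y=s["tool_rot"][2]-np.pi
ex=np.array([np.cos(y),np.sin(y),0]);ey=np.array([-ex[1],ex[0],0])
for h0 in(0,20,40,60): print(h0,proj(S,[p+[0,0,h0]+ex*7.5+ey*k for k in(-17.5,0,17.5)]).round(1).tolist())
im=read_camera("wrist");print(p,[(b[0],b[1]) for b in blobs(im,"red",amin=20)])
W=cam("wrist",s)
yb=np.radians(11.7);R=np.array([[np.cos(yb),-np.sin(yb)],[np.sin(yb),np.cos(yb)]])
for th in(0,.3,.6,.9,1.2):
    a=th-.6;q=np.r_[R@[60*np.sin(a),114]+[592.5,60.5],106+60*np.cos(a)];print(th,proj(W,[q]).round(0).tolist(),proj(S,[q]).round(0).tolist())
h=cv2.cvtColor(im,cv2.COLOR_RGB2HSV)
for r in range(130,290,4): print(r,"".join("R" if (v[0]<8 or v[0]>172) and v[1]>120 else "Y" if 20<v[0]<35 and v[1]>150 else "G" if 45<v[0]<90 and v[1]>90 else " " if v[1]>75 and v[2]>90 else "#" if v[2]>140 else "+" if v[2]>70 else "-" for v in h[r,200:370:2]))
E
```

```text
0 [[398.8, 261.5], [407.4, 262.4], [416.0, 263.3]]
20 [[401.1, 255.8], [409.8, 256.7], [418.6, 257.7]]
40 [[403.5, 250.0], [412.3, 250.9], [421.2, 251.8]]
60 [[405.9, 243.9], [414.9, 244.8], [424.0, 245.8]]
[583.3216683  175.06262829 146.49114783] [(array([280.9, 168.9]), np.int32(1057)), (array([ 37.9, 215.5]), np.int32(2678))]
0 [[282.0, 169.0]] [[406.0, 239.0]]
0.3 [[282.0, 200.0]] [[408.0, 242.0]]
0.6 [[282.0, 232.0]] [[409.0, 248.0]]
0.9 [[282.0, 260.0]] [[409.0, 256.0]]
1.2 [[282.0, 279.0]] [[409.0, 265.0]]
130                                                                                      
134                                                                                      
138 ####################                                                                 
142 ++++++++++++++++++++               +++++++++++++    ++++++++++++++++++++++           
146 ++++++++++++++++++++           ####################++######################          
150 #++++++++++++++++++++  ##+### #### RRRRRRRRRRRRR###++####################### YYYY    
154 +++++++++++++++++++++#############RRR
[... 2318 characters left out ...]
             +++++++++++++-+-+++++++++++++                            
262                            +++++++++++++++ -++++++++++++++                           
266                           ++++++++++++++++ -++++++++++++++                           
270 -----------------++++++++--------------+-+ -++--------------+++++++++++++++++++++++++
274 ---------------------------------------+-+ -++---------------------------------------
278 ---------------------------------------+-+ -++---------------------------------------
282 ---------------------------------------+-+ -++---------------------------------------
286 ---------------------------------------+-+ -+----------------------------------------
```

The knob still shows at the closed position in both views, though the fingers passed its location. I'll back out over the top and push again, lower and in small checked steps.

Call:
send_rows:
  targets:
    - [0, 0, 1, 0, 1]
    - [0, 0, 1, 0, 1]
    - [0, 0, 0.2, 0, 1]
    - [-0.98, -0.2, 0, 0, 1]
    - [-0.98, -0.2, 0, 0, 1]
    - [-0.98, -0.2, 0, 0, 1]
    - [-0.1, 0, 0, 0, 1]

```text
time_s: 36.32
position: [503.2, 158.8, 201.3]
tool_rot: [-3.141, -0.003, -2.938]
ft_force: [-0.1, -0.6, -0.4]
grip_width: 0.4
gripper_force: 0.0
```

Call:
send_rows:
  targets:
    - [0, 0, 0, 0, 1]
    - [0, 0, -1, 0, 1]
    - [0, 0, -1, 0, 1]
    - [0, 0, -0.6, 0, 1]
    - [0, 0, 0, 0, 1]
    - [0, 0, 0, 0, 1]

```text
time_s: 36.82
position: [508.2, 160.2, 136.0]
tool_rot: [-3.141, -0.001, -2.939]
ft_force: [0.5, -0.5, 0.4]
grip_width: 0.4
gripper_force: 0.0
```

Call:
send_rows:
  targets:
    - [0.3, 0.062, 0, 0, 1]
    - [0.2, 0.04, 0, 0, 1]
    - [0.2, 0.04, 0, 0, 1]

```text
time_s: 37.07
position: [523.8, 163.3, 137.6]
tool_rot: [-3.142, -0.004, -2.939]
ft_force: [-21.8, -2.9, 25.6]
grip_width: 0.2
gripper_force: 15.6
```

```bash
python3 knob.py | head -4; python3 - <<'E'
from h import *
im=read_camera("wrist");s=state()
for b in blobs(im,"red",amin=40): print(b[0],b[1])
W=cam("wrist",s);yb=np.radians(11.7);R=np.array([[np.cos(yb),-np.sin(yb)],[np.sin(yb),np.cos(yb)]])
for th in(0,.3,.6): a=th-.6;q=np.r_[R@[60*np.sin(a),114]+[592.5,60.5],106+60*np.cos(a)];print(th,proj(W,[q]).round(0).tolist())
E
```

```text
37.0667 [523.8 163.3 137.6] bench [-46.5 114.6] [-21.8  -2.9  25.6]
[405.9 239.5] 58
[398.5 253.5] 24
0 [[406.2 238.5]]
[281.3 239.6] 246
[ 46.7 288.1] 1179
[ 36.1 336.4] 59
0 [[281.0, 275.0]]
0.3 [[281.0, 307.0]]
0.6 [[281.0, 337.0]]
```

Call:
send_rows:
  targets:
    - [0, 0, 0, 0, 1]
    - [0, 0, 0, 0, 1]

```text
time_s: 37.33
position: [523.5, 163.3, 137.8]
tool_rot: [3.141, -0.003, -2.939]
ft_force: [-10.6, -1.4, 14.0]
grip_width: -0.0
gripper_force: 8.4
```

Call:
send_rows:
  targets:
    - [0.1, 0.02, 0, 0, 1]

```text
time_s: 37.42
position: [524.3, 163.5, 137.8]
tool_rot: [-3.142, -0.006, -2.939]
ft_force: [-21.5, -3.8, 26.7]
grip_width: 1.0
gripper_force: 16.1
```

Call:
send_rows:
  targets:
    - [0.1, 0.02, 0, 0, 1]

```text
time_s: 37.5
position: [525.3, 163.6, 138.1]
tool_rot: [-3.141, -0.009, -2.939]
ft_force: [-26.8, -5.4, 37.0]
grip_width: 0.8
gripper_force: 21.3
```

```bash
python3 knob.py | head -4; python3 - <<'E'
from h import *
s=state();print(s["ft_torque"].round(2),s["grip_width"],s["gripper_force"])
im=read_camera("scene");h=cv2.cvtColor(im,cv2.COLOR_RGB2HSV)
def ch(H,S,V):
    if S>120 and (H<8 or H>172) and V>50: return "R"
    if 20<H<35 and S>150: return "Y"
    if S>75 and V>90: return " "
    return "#" if V>140 else "+" if V>70 else "-"
for r in range(218,272): print(r,"".join(ch(*h[r,c]) for c in range(385,440)))
p=s["position"];S=cam("scene");y=s["tool_rot"][2]-np.pi
ex=np.array([np.cos(y),np.sin(y),0]);ey=np.array([-ex[1],ex[0],0])
for h0 in(0,20,40): print(h0,proj(S,[p+[0,0,h0]+ex*7.5+ey*k for k in(-17.5,0,17.5)]).round(1).tolist())
E
```

```text
37.5 [525.3 163.6 138.1] bench [-44.9 114.6] [-26.8  -5.4  37. ]
[406.2 239.7] 59
[398.6 253.4] 23
0 [[406.2 238.5]]
[-0.95  5.08 -0.02] 0.5578063618655782 17.703766599297523
218 ---+               --------------------------------+   
219 ---                --+++++++-------+---------------    
220 ---               +--+++++++---+++++++      ++----     
221 --+               +-++++++++--+++++++                  
222 --                --++++++++--+++++++                  
223 --                --+++++++--+++++++                   
224 -                +-++++++++--+++++++                   
225                  --+++++++--+++++++                    
226                  --+++++++--+++++++                    
227                  -+++++++---++++++                     
228                  -+++++++--+++++++                     
229                  -+++++++--++++++                      
230                  -++++++---++++++                      
231                  -++++++--++++++                       
232                  ++++++---+++++                        
233                   +++
[... 1769 characters left out ...]
+++++
263     ------+----++-+++-----++-++-----------Y       +++++
264    -------+----++++##+----+++++++---------+Y  YYY +++++
265    -------++--++++++#+----++++++++--------+   YYYY+++++
266 ----------++-+++++++++----++++++++--------+   YYYY+++++
267 ----------++--++++++++----++++++++++++++--+    YYY+++++
268 ----------------++++++----++++++++++++++++ YYYYYYY ++++
269 ---------++----+++--------++++++++++++++++ YYYYYYY ++++
270 ---------+++--------------++++++++++++++++ YYYYYYY ++++
271 ----------+---------------++++++++++++++++ YYYYYYY ++++
0 [[396.3, 241.3], [404.4, 242.2], [412.6, 243.1]]
20 [[398.4, 235.6], [406.6, 236.5], [414.9, 237.4]]
40 [[400.6, 229.8], [409.0, 230.6], [417.4, 231.5]]
```

The picture resolves it: the visible fingertips end about 20 mm above the reported TCP, so the first pass went just over the knob and the second caught its top. I'll back off, go 13 mm lower and push again.

Call:
send_rows:
  targets:
    - [-0.6, -0.12, 0, 0, 1]
    - [-0.2, -0.04, 0, 0, 1]
    - [0, 0, -0.3, 0, 1]
    - [0, 0, -0.2, 0, 1]
    - [0, 0, 0, 0, 1]

```text
time_s: 38.02
position: [511.0, 160.9, 123.0]
tool_rot: [-3.141, -0.0, -2.939]
ft_force: [-0.1, 0.4, -0.5]
grip_width: 0.2
gripper_force: 0.0
```

Call:
send_rows:
  targets:
    - [0.3, 0.062, 0, 0, 1]
    - [0.3, 0.062, 0, 0, 1]
    - [0.2, 0.04, 0, 0, 1]
    - [0.2, 0.04, 0, 0, 1]

```text
time_s: 38.35
position: [535.7, 165.7, 123.9]
tool_rot: [-3.141, -0.001, -2.939]
ft_force: [-4.3, -1.3, 2.1]
grip_width: 0.3
gripper_force: 1.9
```

```bash
python3 knob.py
```

```text
38.35 [535.7 165.7 123.9] bench [-34.3 114.6] [-4.3 -1.3  2.1]
[407.2 243.3] 61
[398.5 253.6] 24
0 [[406.2 238.5]]
1.0 [[409.2 258.9]]
1.1 [[409.2 261.8]]
1.15 [[409.1 263.3]]
1.2 [[409.  264.7]]
```

The lever is now moving (knob row 243). I'll continue pushing.

Call:
send_rows:
  targets:
    - [0.25, 0.052, 0, 0, 1]
    - [0.25, 0.052, 0, 0, 1]
    - [0.25, 0.052, 0, 0, 1]
    - [0.25, 0.052, 0, 0, 1]
    - [0.25, 0.052, 0, 0, 1]
    - [0.25, 0.052, 0, 0, 1]

```text
time_s: 38.9
position: [573.2, 173.7, 123.7]
tool_rot: [-3.142, -0.001, -2.939]
ft_force: [-2.6, -0.8, -1.0]
grip_width: 0.3
gripper_force: 1.5
```

```bash
python3 knob.py|head -4
```

```text
38.9 [573.2 173.7 123.7] bench [  4.1 114.8] [-2.6 -0.8 -1. ]
[398.5 253.5] 24
[408.6 259.1] 64
0 [[406.2 238.5]]
```

Call:
send_rows:
  targets:
    - [0.2, 0.04, 0, 0, 1]
    - [0.16, 0.033, 0, 0, 1]
    - [0.1, 0.02, 0, 0, 1]

```text
time_s: 39.2
position: [584.5, 176.0, 123.8]
tool_rot: [-3.142, -0.0, -2.939]
ft_force: [-4.0, -0.8, -1.2]
grip_width: 0.5
gripper_force: 1.5
```

```bash
python3 knob.py|head -4
```

```text
39.2 [584.5 176.  123.8] bench [ 15.6 114.7] [-4.  -0.8 -1.2]
[398.5 253.5] 24
[408.3 265.3] 65
0 [[406.2 238.5]]
```

Nearly at the stop (row 265); press on until the force rises.

Call:
send_rows:
  targets:
    - [0.08, 0.016, 0, 0, 1]
    - [0.06, 0.012, 0, 0, 1]
    - [0.06, 0.012, 0, 0, 1]

```text
time_s: 39.5
position: [585.5, 176.1, 123.6]
tool_rot: [-3.141, -0.007, -2.938]
ft_force: [-16.5, -3.1, 9.0]
grip_width: 0.3
gripper_force: 8.6
```

```bash
python3 knob.py|head -4
```

```text
39.5 [585.5 176.1 123.6] bench [ 16.6 114.6] [-16.5  -3.1   9. ]
[398.5 253.5] 24
[408.1 265.8] 65
0 [[406.2 238.5]]
```

The lever is at the open stop with 16 N against it. I'll back away, rise clear, and verify.

Call:
send_rows:
  targets:
    - [-0.5, -0.1, 0, 0, 1]
    - [-0.8, -0.165, 0, 0, 1]
    - [-0.8, -0.165, 0.2, 0, 1]
    - [0, 0, 1, 0, 1]
    - [0, 0, 1, 0, 1]
    - [-1, 0, 1, 0, 1]
    - [-1, 0, 1, 0, 1]
    - [0, 0, 0, 0, 1]

```text
time_s: 40.22
position: [485.8, 167.1, 233.5]
tool_rot: [3.139, 0.006, -2.938]
ft_force: [0.2, 0.2, -0.2]
grip_width: 0.5
gripper_force: 0.0
```

```bash
python3 knob.py|head -5; python3 - <<'E'
from h import *
B={}
for n in("scene","top"):
    im=read_camera(n)
    for c in HUE:
        for b in blobs(im,c,smin=120,amin=12):
            q=plane(cam(n),[b[0]],130)[0]
            if 400<q[0]<660 and -260<q[1]<190: print(n,c,b[0],b[1]);B.setdefault((n,c),[]).append(b[0])
y=np.radians(11.7);R=np.array([[np.cos(y),-np.sin(y)],[np.sin(y),np.cos(y)]])
for c,k in(("yellow",50),("blue",0),("red",-50)):
    o=np.r_[R@[0,k]+[592.5,60.5],128];print(c,proj(cam("scene"),[o]).round(1),proj(cam("top"),[o]).round(1))
a=cv2.imread("pics/top0.png")[:,:,::-1].astype(int);b=read_camera("top").astype(int)
for nm,(u,v) in {"jar":(371,244),"v1":(200,252),"v2":(174,274)}.items(): print(nm,np.abs(a-b)[v-15:v+16,u-15:u+16].mean().round(1))
E
```

```text
40.2167 [485.8 167.1 233.5] bench [-82.9 126. ] [ 0.2  0.2 -0.2]
[399.5 253.6] 32
[408.2 265.4] 70
0 [[406.2 238.5]]
1.0 [[409.2 258.9]]
scene red [326.7 251.7] 123
scene red [399.9 253.8] 36
scene red [408.2 265.5] 75
scene yellow [355.4 226.8] 92
scene yellow [374.5 255.3] 61
scene blue [350.5 254.6] 91
top red [210.5 166.5] 91
top red [134.7 166.6] 53
top yellow [166.7 172.7] 50
top blue [188.5 171. ] 57
yellow [[374.1 255.7]] [[168.3 177.9]]
blue [[350.7 253.2]] [[189.7 172.9]]
red [[327.4 250.7]] [[211.1 168. ]]
jar 8.9
v1 5.8
v2 6.3
```

```bash
python3 -c "
from bench import *
print(sign_off())"
```

```text
the job is handed in; nothing more can be done
None
```

The job is handed in at about 40 s: lead, tin and copper stand on the floors of slots 1, 2 and 3, placed in that order, and the shutter lever is at the open stop; the tin tilted in the grip on its first insertion, so I stood it on the table, regrasped it and inserted it again.

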